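# Finish the outline of a flower template on a cake board

### The arm

A 6-joint arm with a two-finger parallel gripper is mounted at the origin on a cart in front of the work surface, level with it; the furniture and walls round the work are solid. World frame = base frame: x ahead of the robot, y to its left, z up, the work surface at z = 0. Lengths are in mm, angles in rad, forces in N, time in s.
With the tool pointing down it reaches from about 275 to 1000 mm from the base axis. Payload 8.4 kg.
Tool frame: the origin (TCP) lies on the centre line of the jaws, within the pads' length; the fingertips stand 25 mm ahead of it and the grasp point (between the pads) lies 6 mm ahead of it; z points along the fingers, y is the line along which they close (so a half turn about z gives the same grasp; the last joint's range is limited). The gripper opens to 85 mm and grips with 20 to 120 N. Pads are 22 mm wide; open, the fingers measure 114 mm over their backs; the gripper's body (76 mm by 85 mm) begins 54 mm behind the grasp point. The pads swing forward as they close: fully open they stand 13 mm farther back than shut.
Start: joints at [-1.227, 0.353, 1.633, -0, 1.155, -0.002], TCP at [211.842, -588.006, 256.281] pointing down, gripper open.
Joint ranges: [-2.63, 2.63], [-0.92, 2.1], [0.06, 2.66], [-1.3, 4.44], [0, 2.69], [-3.02, 3.02]. Speed limits (rad/s): [2.22, 2.22, 2.79, 3.14, 3.14, 3.14].

### API

Orientations are given as [roll, pitch, yaw] about the fixed x, y, z axes, in that order (R = Rz(yaw) Ry(pitch) Rx(roll)).
In Python, from rig import r gives the robot as it stands.
- The arm moves only by the shell command python3 -m jog 'ROWS' [FORCE]. ROWS is JSON, a list of rows, each a list of 3 entries, a list of its own where there are three numbers: the turn, a rotation vector about the tool's x, y, z in rad, then the shift along the tool's x, y, z in m, then the opening, from -1 (shut) to 1 (fully open). In form: [[[rx, ry, rz], [x, y, z], gripper], ...]. A call has 1 to 12 rows; each row shifts and turns the commanded pose from where the row before left it, along the tool's axes as they then stand; what a row does not reach is not made up. A row lasts 1/10 s, in which the tool goes at most 50 mm and 8.59 degrees, less where a joint would pass 70% of its speed; a pose out of reach is approached as far as the arm can. A call with a gripper value outside its range is refused whole. The fingers move at their own pace and stop on an object; FORCE is the grip in N (left out, the last holds). Time passes only in rows, so rows that do not move let the fingers close. It gives the time, the measured TCP pose, the force, the opening and the grip force at its end, in the units of the state.
- r.sense(): the state, without advancing time (a new reading comes with each control period).
- r.grab_frame(name): name is "scene" or "side" or "wrist"; returns the picture (384x512x3 uint8, red, green, blue); there is no depth.
- r.camera_params(name): a dict with "fx", "fy", "cx", "cy" (pixels), "rvec" (rotation vector, rad) and "tvec" (3), from world to camera coordinates, as OpenCV has them; the wrist camera has in their place "hand_eye" (4x4, takes a point from camera to tool coordinates, whose origin is the TCP and whose axes are the flange's). Camera axes: x right, y down, z forward; pixel columns grow to the right and rows downward; lengths in mm; the calibration is good to about 2 mm. A picture is of the moment at which its call begins: read the wrist's pose just before it. camera_params takes no time and is no camera call.
- r.sign_off(): hands the job in; it is judged then, once.
The state is a dict: "clock": time; "qpos": joint angles; "qvel": joint speeds; "joint_efforts": joint torques, N m; "eef_pos": TCP position; "tcp_rot": TCP orientation; "contact_force": force on the tool from outside, world axes, zero at the start; "wrist_torque": the same for the moment, N m; "opening": opening from 0.0 (shut) to 1.0 (fully open); "grasp_force": force on a finger pad.
Only numpy, scipy, OpenCV 4.12 (cv2) and the standard library are available. Lean on these libraries where they do the work, as an engineer would, in place of code of your own. Each camera call takes 0.05 s, during which the arm holds its last target. There are 200 camera calls.

### The job

The outline of the wooden flower template is drawn on the white cake board except along the side facing you. Take the orange pen out of its leaning stand and, with the nib on the board and against the template's edge all the way, trace that edge from the left end of the drawn line to its right end, without shifting the template or marking the board anywhere else. Then push the pen fully home in its stand, let go, and leave everything else as it stands.

Things in the scene. Friction and masses are not known exactly. Their poses are not given: they have to be found in the camera images.
- pen: Uncapped marker pen, 145 mm, 45 g. Origin at the nib's end, +z to its back end. Black nib; white round shank to 55 mm, 8.4 mm wide at 16 mm, 11.2 mm from 44 mm on; black collar 19 mm wide, 55 to 60 mm; orange rubber grip 14 x 14 mm, 60 to 141 mm, flats facing x and y; end plug to 145 mm. At the start it stands nib down in its stand, leaning 3 to 6 degrees more than the bore (play), y axis level.
- nib (a point): Centre of the nib's round end (2.5 mm radius), 2.5 mm from the pen's end on its axis.
- pen_stand: Grey weighted pen stand, fixed to the table: base 112 x 76 x 14 mm with a black round socket tube, 22 mm outside, bore 13.4 mm wide and 58 mm deep, leaning 35 degrees from vertical towards the stand's +x (the robot's left). Origin: centre of the underside, z up. A bench scale stands between it and the cake board (x 0.30 to 0.62, y -0.18 to 0.06, up to 0.13 m high).
- mouth (a point): Centre of the socket's mouth, about 64 mm above the table, on the bore's axis. The bore runs from it towards the stand's -x and down, along (-0.574, 0, -0.819) in the stand's frame.
- seat (a point): Point on the bore's axis, 55 mm inside the mouth, where the end of the nib (pen origin) lies when the pen is fully home, its collar resting on the mouth.
- cake_board: Round white cake board, 232 mm in diameter, 5 mm thick, stuck to the table, with the drawn thin dark line on it. Origin at the centre of its underside. Behind it to the left a mixer's raised head overhangs the table (x over 0.57, y over 0.28, z over 0.24); a wall shelf hangs further back (x over 0.72, z 0.6).
- template: Loose plywood flower, five petals, 8 mm thick with a half-round edge, 0.26 kg, on the cake board. Origin: centre of its underside, z up. Marked-out outline: r = 78 + 8 cos(5 f) mm at its point (-r cos f, r sin f); f = 0 is its -x, a petal towards the robot, and f grows to the robot's left. The fine border on its face is only scribed. Sawn by hand: the true edge is up to 2.5 mm in or out of that.
- canister: Canister with a green lid, 92 mm wide, 128 mm tall, about 1.2 kg, standing loose on the middle of the template to weigh it down. Together they slide on the board at a straight push of about 9 to 17 N, but begin to turn at about 4 to 6 N along the edge or against a petal's flank. Origin at the centre of its underside, z up.
- way0 (a point): Point of the marked-out (not the sawn) outline at f = 66.0 degrees, 2.5 mm above the board: the left end of the drawn line, where tracing starts. The line already drawn runs from here round the far side to way9.
- way1 (a point): Point of the marked-out (not the sawn) outline at f = 51.3 degrees, 2.5 mm above the board, fixed to the template.
- way2 (a point): Point of the marked-out (not the sawn) outline at f = 36.7 degrees, 2.5 mm above the board, fixed to the template.
- way3 (a point): Point of the marked-out (not the sawn) outline at f = 22.0 degrees, 2.5 mm above the board, fixed to the template.
- way4 (a point): Point of the marked-out (not the sawn) outline at f = 7.3 degrees, 2.5 mm above the board, fixed to the template.
- way5 (a point): Point of the marked-out (not the sawn) outline at f = -7.3 degrees, 2.5 mm above the board, fixed to the template.
- way6 (a point): Point of the marked-out (not the sawn) outline at f = -22.0 degrees, 2.5 mm above the board, fixed to the template.
- way7 (a point): Point of the marked-out (not the sawn) outline at f = -36.7 degrees, 2.5 mm above the board, fixed to the template.
- way8 (a point): Point of the marked-out (not the sawn) outline at f = -51.3 degrees, 2.5 mm above the board, fixed to the template.
- way9 (a point): Point of the marked-out (not the sawn) outline at f = -66.0 degrees, 2.5 mm above the board: the right end of the drawn line, where tracing ends.
- dough_scraper: Bystander: bench scraper with a blue round back, 98 x 126 x 21 mm, loose on the table at the left front.
- jar_jam: Bystander: jam jar with a yellow lid, 71 mm wide, 110 mm tall, loose behind the scale.

How it is judged (in metres and radians):
On the way, in this order (a step that is already met when the one before it is completed fails the run):
1. the nib is on the board and against the template's edge at mark 1 of 10, from left to right (horizontal distance between nib and way0 below 0.01 m and contact force between pen and template above 0.2 N and contact force between pen and cake_board above 0.2 N), for 0.06 s.
2. the nib is on the board and against the template's edge at mark 2 of 10, from left to right (horizontal distance between nib and way1 below 0.01 m and contact force between pen and template above 0.2 N and contact force between pen and cake_board above 0.2 N), for 0.06 s.
3. the nib is on the board and against the template's edge at mark 3 of 10, from left to right (horizontal distance between nib and way2 below 0.01 m and contact force between pen and template above 0.2 N and contact force between pen and cake_board above 0.2 N), for 0.06 s.
4. the nib is on the board and against the template's edge at mark 4 of 10, from left to right (horizontal distance between nib and way3 below 0.01 m and contact force between pen and template above 0.2 N and contact force between pen and cake_board above 0.2 N), for 0.06 s.
5. the nib is on the board and against the template's edge at mark 5 of 10, from left to right (horizontal distance between nib and way4 below 0.01 m and contact force between pen and template above 0.2 N and contact force between pen and cake_board above 0.2 N), for 0.06 s.
6. the nib is on the board and against the template's edge at mark 6 of 10, from left to right (horizontal distance between nib and way5 below 0.01 m and contact force between pen and template above 0.2 N and contact force between pen and cake_board above 0.2 N), for 0.06 s.
7. the nib is on the board and against the template's edge at mark 7 of 10, from left to right (horizontal distance between nib and way6 below 0.01 m and contact force between pen and template above 0.2 N and contact force between pen and cake_board above 0.2 N), for 0.06 s.
8. the nib is on the board and against the template's edge at mark 8 of 10, from left to right (horizontal distance between nib and way7 below 0.01 m and contact force between pen and template above 0.2 N and contact force between pen and cake_board above 0.2 N), for 0.06 s.
9. the nib is on the board and against the template's edge at mark 9 of 10, from left to right (horizontal distance between nib and way8 below 0.01 m and contact force between pen and template above 0.2 N and contact force between pen and cake_board above 0.2 N), for 0.06 s.
10. the nib is on the board and against the template's edge at mark 10 of 10, from left to right (horizontal distance between nib and way9 below 0.01 m and contact force between pen and template above 0.2 N and contact force between pen and cake_board above 0.2 N), for 0.06 s.
At the end, for the whole second after the job is handed in: The outline has been traced from left to right; the pen is back in its stand, its nib end within 5 mm of its seated place, leaning 28 to 45 degrees, at rest; the template lies within 4 mm of where it was, with the canister upright on its middle (within 18 mm) (distance between pen and seat below 0.005 m and angle between pen's own z axis and vertical between 0.49 and 0.79 rad and linear speed of each of pen, canister below 0.01 m/s and distance of each of way0, way5, way9 from where it was at the start of the episode below 0.004 m and angle between canister's own z axis and vertical below 0.05 rad and horizontal distance between canister and template below 0.018 m and height (world z) of canister above 0.008 m); the robot touches nothing.
It fails at once if the pen marks the board more than 18 mm away from the part to be traced (contact force between pen and cake_board above 0.3 N and horizontal distance between nib and way0 above 0.018 m and horizontal distance between nib and way1 above 0.018 m and horizontal distance between nib and way2 above 0.018 m and horizontal distance between nib and way3 above 0.018 m and horizontal distance between nib and way4 above 0.018 m and horizontal distance between nib and way5 above 0.018 m and horizontal distance between nib and way6 above 0.018 m and horizontal distance between nib and way7 above 0.018 m and horizontal distance between nib and way8 above 0.018 m and horizontal distance between nib and way9 above 0.018 m).
It fails at once if the template is shifted by more than 4 mm (distance of any of way0, way5, way9 from where it was at the start of the episode above 0.004 m).
It fails at once if the canister is tipped (angle between canister's own z axis and vertical above 0.2 rad).
It fails at once if a bystander is moved by more than 20 mm (distance of any of dough_scraper, jar_jam from where it was at the start of the episode above 0.02 m).
It also fails if it takes over 72 s, if anything falls off the work surface, if the arm or the gripper's body presses on something with over 40 N, if the wrist force passes 120 N, or if a joint passes its speed limit or range.

## Working session

There is one attempt and no reset: what is moved stays moved. The work goes in short steps, Python scripts to look and compute and a shell command to move; the robot and the scene stay as the last step left them, time stands still between calls to the robot, and variables do not carry over. Pictures are saved under pics/ and viewed, at most 10 in all, crops included, and the job is handed in when it is done.

```bash
ls; mkdir -p pics; python3 - <<'E'
from rig import r
import cv2,numpy as np
s=r.sense();print(s)
for n in("scene","side","wrist"):
    im=r.grab_frame(n);cv2.imwrite(f"pics/{n}0.png",im[:,:,::-1]);print(n,r.camera_params(n))
a=cv2.imread("pics/scene0.png");b=cv2.imread("pics/side0.png")
cv2.imwrite("pics/both0.png",cv2.resize(np.vstack([a,b]),None,fx=.78,fy=.78))
E
```

```text
pics
{'clock': 0.0, 'qpos': array([-1.22741662e+00,  3.53664889e-01,  1.63411960e+00, -1.65485063e-05,
        1.15516725e+00, -2.42145578e-03]), 'qvel': array([-0.00058569, -0.00018397,  0.00048742,  0.00167982,  0.00105507,
       -0.0023869 ]), 'joint_efforts': array([ 2.80528242e-03, -6.05256414e+01, -3.42060184e+01,  1.27294970e-04,
        9.45459557e-03,  8.62760828e-06]), 'eef_pos': array([ 211.68439289, -587.61012237,  255.55740683]), 'tcp_rot': array([-3.14023354e+00,  1.18395108e-05,  3.45807864e-01]), 'contact_force': array([0.37818221, 0.11296911, 0.88028615]), 'wrist_torque': array([ 0.01899282,  0.00954946, -0.01023569]), 'grasp_force': 0.0, 'opening': 1.0039409739474265}
scene {'fx': 436.4765475670871, 'fy': 436.4765475670871, 'cx': 258.5855987422325, 'cy': 188.1949551693437, 'rvec': array([ 2.04542847, -1.25396411,  0.5488407 ]), 'tvec': array([-202.56899787,  342.5661388 , 1086.09359341])}
side {'fx': 454.5548961377253, 'fy': 454.5548961377253, 'cx': 255.67550013442428, 'cy': 191.99985471774772, 'rvec': array([ 2.30372123,  0.08929198, -0.05115322]), 'tvec': array([-472.95546885,   57.89113674, 1443.00004798])}
wrist {'fx': 296.9826946013669, 'fy': 296.9826946013669, 'cx': 251.57454486791974, 'cy': 196.25886291098814, 'hand_eye': array([[-6.83872103e-04, -9.53893653e-01, -3.00144017e-01,
         7.70844875e+01],
       [ 9.99999613e-01, -8.18352795e-04,  3.22344253e-04,
        -5.30154971e-01],
       [-5.53105833e-04, -3.00143681e-01,  9.53893844e-01,
        -1.16637557e+02],
       [ 0.00000000e+00,  0.00000000e+00,  0.00000000e+00,
         1.00000000e+00]])}
```

View pics/both0.png

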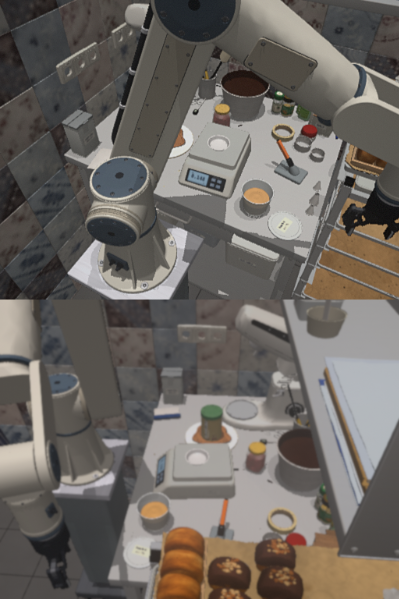

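View pics/wrist0.png

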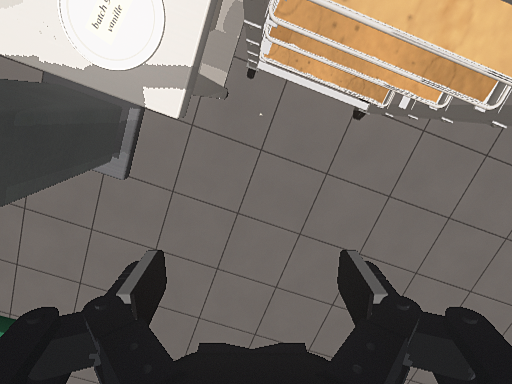

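The scene view shows the pen near (365,192) full-res. In the side view it is near (286,275), with the board, template and canister near (267,173). The wrist camera sees only floor.

```bash
cat > h.py <<'E'
from rig import r
import cv2,numpy as np
from scipy.spatial.transform import Rotation as R
def pose(s=None):
    s=s or r.sense(); return R.from_euler('xyz',s['tcp_rot']).as_matrix(),np.array(s['eef_pos'])
def cam(n,T=None):
    p=r.camera_params(n);K=np.array([[p['fx'],0,p['cx']],[0,p['fy'],p['cy']],[0,0,1]])
    if n=='wrist':
        Rt,t=T or pose();H=p['hand_eye'];Rc=Rt@H[:3,:3];c=Rt@H[:3,3]+t
    else:
        Rc=R.from_rotvec(p['rvec']).as_matrix().T;c=-Rc@np.array(p['tvec']).ravel()
    return K,Rc,c
def ray(C,uv):
    K,Rc,c=C;d=Rc@np.linalg.solve(K,[uv[0],uv[1],1.]);return c,d/np.linalg.norm(d)
def plane(C,uv,z):
    c,d=ray(C,uv);return c+d*(z-c[2])/d[2]
def proj(C,p):
    K,Rc,c=C;q=K@(Rc.T@(np.asarray(p,float)-c));return q[:2]/q[2]
def tri(*obs):
    A=np.zeros((3,3));b=np.zeros(3)
    for C,uv in obs:
        c,d=ray(C,uv);M=np.eye(3)-np.outer(d,d);A+=M;b+=M@c
    p=np.linalg.solve(A,b);return p,[np.round(proj(C,p)-uv,1) for C,uv in obs]
def snap(n,name):
    T=pose();im=r.grab_frame(n);cv2.imwrite(f"pics/{name}.png",im[:,:,::-1]);return im,cam(n,T)
def blob(im,lo,hi,roi,v=None):
    h=cv2.cvtColor(im,cv2.COLOR_RGB2HSV);m=cv2.inRange(h,lo,hi);z=np.zeros_like(m);a,b,c,d=roi;z[b:d,a:c]=m[b:d,a:c]
    n,l,st,ce=cv2.connectedComponentsWithStats(z);k=1+np.argmax(st[1:,4]);return (l==k).astype(np.uint8),st[k],ce[k]
def ends(m):
    p=np.argwhere(m)[:,::-1].astype(float);c=p.mean(0);_,_,V=np.linalg.svd(p-c,full_matrices=False);t=(p-c)@V[0];a,b=t.min(),t.max()
    e=[c+V[0]*a,c+V[0]*b];return sorted(e,key=lambda q:q[1])
E
python3 - <<'E'
from h import *
out=[]
for n,roi in(("scene",(340,160,400,240)),("side",(265,240,310,310))):
    im=cv2.imread(f"pics/{n}0.png")[:,:,::-1]
    m,st,ce=blob(im,(3,150,110),(18,255,255),roi);e=ends(m);print(n,st,np.round(e,1));out.append((cam(n),e))
for i in(0,1): print(tri(*[(C,e[i]) for C,e in out]))
# board & canister in side
S=cv2.imread("pics/side0.png")[:,:,::-1]
m,st,ce=blob(S,(35,60,30),(85,255,255),(220,110,320,200));print('green',st,ce)
for z in(128,):print(plane(cam('side'),ce,z))
for n in('scene','side'): print(n,cam(n)[2])
a=cv2.imread("pics/scene0.png")[130:270,300:460];b=cv2.imread("pics/side0.png")[130:330,190:350]
cv2.imwrite("pics/c1.png",np.hstack([cv2.resize(a,(400,350)),cv2.resize(b,(400,500))[:350]]))
c=cv2.resize(b,None,fx=2.5,fy=2.5,interpolation=2);cv2.imwrite("pics/c1.png",np.hstack([cv2.resize(a,None,fx=2.5,fy=2.5)[:350],c[150:500]]))
E
```

```text
scene [357 179  14  24  84] [[357.2 179.4]
 [369.  202. ]]
side [283 257   8  32 117] [[289.5 256.9]
 [284.  288.2]]
(array([ 580.42487741, -258.92861689,  131.63794226]), [array([-0.1, -0.2]), array([-0.1,  0.2])])
(array([ 570.4791934 , -309.08017243,   69.75061066]), [array([-0.2, -0.3]), array([-0.2,  0.4])])
green [259 136  25  16 311] [271.15434084 143.54983923]
[508.60630027 217.96179026 128.        ]
scene [-404.91811163 -421.16429892  998.32209642]
side [ 563.46055783 -990.07630821 1005.7576753 ]
```

View pics/c1.png

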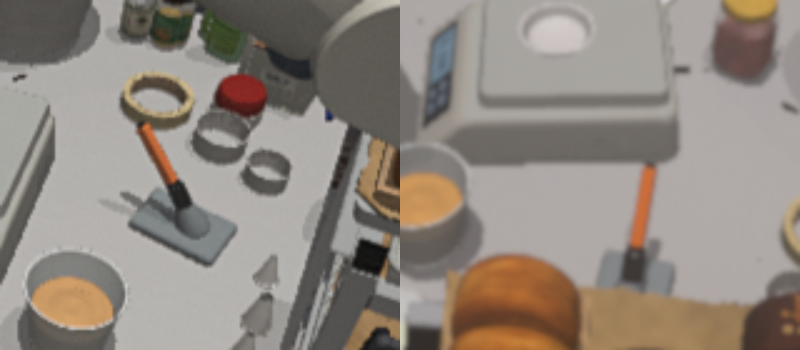

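The crops show the pen leaning in its stand with its orange grip visible in both views. The triangulated axis leans about 39.5°. Next I compute the pre-grasp pose, coaxial with the pen.

```bash
cat >> h.py <<'E'
def frame(z,x):
    z=np.array(z,float);z/=np.linalg.norm(z);x=np.array(x,float);x-=z*(x@z);x/=np.linalg.norm(x);return np.c_[x,np.cross(z,x),z]
def plan(Rt,p,lbl=''):
    R0,p0=pose();rv=R.from_matrix(R0.T@Rt).as_rotvec();d=Rt.T@(np.array(p)-p0)/1000
    print(lbl,'turn',np.round(rv,4),'deg',round(np.degrees(np.linalg.norm(rv)),1),'| then shift(m)',np.round(d,4),'|',round(np.linalg.norm(d),3),'| shift in old axes',np.round(R0.T@(np.array(p)-p0)/1000,4))
E
python3 - <<'E'
from h import *
a=np.array([570.5,-309,69.8]);b=np.array([580.4,-258.9,131.6]);d=(b-a)/np.linalg.norm(b-a)
Rt=frame(-d,[d[1],-d[0],0]);print(Rt)
plan(Rt,a+d*171);
E
```

```text
[[ 0.98102995 -0.14943601 -0.12348729]
 [-0.19385622 -0.7562368  -0.62492053]
 [ 0.          0.63700454 -0.77086005]]
 turn [-0.6744 -0.1865  0.5191] deg 49.9 | then shift(m) [ 0.2979 -0.3828 -0.2461] | 0.544 | shift in old axes [ 0.4881 -0.2339  0.0544]
```

```bash
python3 -m jog '[[[0,0,0],[0.0407,-0.0195,0.0045],1],[[0,0,0],[0.0407,-0.0195,0.0045],1],[[0,0,0],[0.0407,-0.0195,0.0045],1],[[0,0,0],[0.0407,-0.0195,0.0045],1],[[0,0,0],[0.0407,-0.0195,0.0045],1],[[0,0,0],[0.0407,-0.0195,0.0045],1],[[0,0,0],[0.0407,-0.0195,0.0045],1],[[0,0,0],[0.0407,-0.0195,0.0045],1],[[0,0,0],[0.0407,-0.0195,0.0045],1],[[0,0,0],[0.0407,-0.0195,0.0045],1],[[0,0,0],[0.0407,-0.0195,0.0045],1],[[0,0,0],[0.0407,-0.0195,0.0045],1]]'
python3 -m jog '[[[-0.1124,-0.0311,0.0865],[0,0,0],1],[[-0.1124,-0.0311,0.0865],[0,0,0],1],[[-0.1124,-0.0311,0.0865],[0,0,0],1],[[-0.1124,-0.0311,0.0865],[0,0,0],1],[[-0.1124,-0.0311,0.0865],[0,0,0],1],[[-0.1124,-0.0311,0.0865],[0,0,0],1],[[0,0,0],[0,0,0],1],[[0,0,0],[0,0,0],1]]'
python3 - <<'E'
from h import *
print(r.sense()['qpos'])
a=np.array([570.5,-309,69.8]);b=np.array([580.4,-258.9,131.6]);d=(b-a)/np.linalg.norm(b-a)
Rt=frame(-d,[d[1],-d[0],0])
plan(Rt,a+d*171);im,C=snap('wrist','w1')
for q in(a,b):print(proj(C,q))
E
```

```text
clock: 1.35
eef_pos: [593.0, -200.7, 201.9]
tcp_rot: [-3.142, 0.0, 0.346]
contact_force: [-0.0, -0.2, -0.1]
opening: 0.999
grasp_force: 0.0
clock: 2.15
eef_pos: [592.0, -201.7, 201.3]
tcp_rot: [2.458, 0.005, -0.187]
contact_force: [-0.2, -0.3, -0.1]
opening: 1.0
grasp_force: 0.0
[-0.00996682  0.49913317  1.72011061 -0.73445682  1.1849061   2.12542282]
 turn [-0.0071 -0.001   0.0092] deg 0.7 | then shift(m) [-0.0002  0.0006  0.0001] | 0.001 | shift in old axes [-0.0002  0.0006  0.0001]
[254.49472113 183.28875824]
[254.72672719 211.01368902]
```

View pics/w1.png

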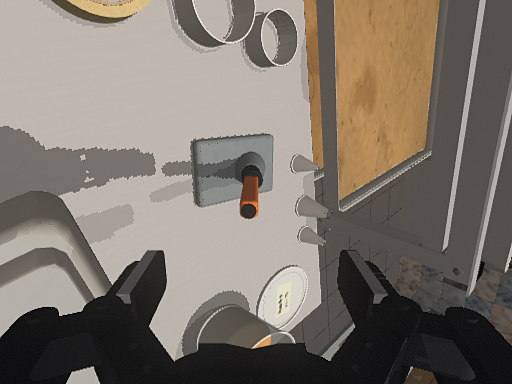

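Wrist view: the pen's end plug is at about (249,211) and the collar at about (254,176). The stand base's corners are near (191,140), (272,134), (273,197) and (196,206). I'll fit the stand from those corners and refine the pen.

```bash
cat > st.py <<'E'
from h import *
def stand(im,C,roi,dbg=None):
    h=cv2.cvtColor(im,cv2.COLOR_RGB2HSV).astype(int);a=im.astype(int)
    m=((a[:,:,2]-a[:,:,0]>6)&(h[:,:,2]>70)).astype(np.uint8);z=np.zeros_like(m);x0,y0,x1,y1=roi;z[y0:y1,x0:x1]=m[y0:y1,x0:x1]
    z=cv2.morphologyEx(z,cv2.MORPH_CLOSE,np.ones((5,5)));z=cv2.morphologyEx(z,cv2.MORPH_OPEN,np.ones((5,5)))
    c=max(cv2.findContours(z,0,1)[0],key=cv2.contourArea);hl=cv2.convexHull(c)
    print('area',cv2.contourArea(c))
    P=np.array([plane(C,q[0],14)[:2] for q in hl],np.float32);rect=cv2.minAreaRect(P);return rect,hl
E
python3 - <<'E'
from st import *
im=cv2.imread('pics/w1.png')[:,:,::-1];C=cam('wrist')
rect,hl=stand(im,C,(170,110,300,225));print(rect)
print(im[170,215],im[120,150],im[165,205],im[190,225])
m,s,ce=blob(im,(3,150,80),(18,255,255),(225,160,275,225));print(s,ce,ends(m))
g=cv2.cvtColor(im,cv2.COLOR_RGB2GRAY)
k=((g<45)).astype(np.uint8);z=np.zeros_like(k);z[198:225,235:262]=k[198:225,235:262]
n,l,st,cc=cv2.connectedComponentsWithStats(z);print(st,cc)
z=np.zeros_like(k);z[155:195,235:272]=k[155:195,235:272];n,l,st,cc=cv2.connectedComponentsWithStats(z);print(st,cc)
R0,p=pose();print(p)
cv2.imwrite('pics/x.png',im[:,:,::-1])
E
```

```text
Traceback (most recent call last):
  File "st.py", line 6, in stand
    c=max(cv2.findContours(z,0,1)[0],key=cv2.contourArea);hl=cv2.convexHull(c)
ValueError: max() iterable argument is empty
```

```bash
python3 - <<'E'
from st import *
im=cv2.imread('pics/w1.png')[:,:,::-1];C=cam('wrist')
for u,v in[(215,170),(150,120),(205,160),(225,190),(265,145),(285,150),(210,145),(265,190),(180,190)]:print((u,v),im[v,u])
m,s,ce=blob(im,(3,150,80),(18,255,255),(225,160,275,225));print(s,ce,ends(m))
g=cv2.cvtColor(im,cv2.COLOR_RGB2GRAY)
k=((g<45)).astype(np.uint8);z=np.zeros_like(k);z[198:225,235:262]=k[198:225,235:262]
n,l,st,cc=cv2.connectedComponentsWithStats(z);print(st,cc)
z=np.zeros_like(k);z[155:195,235:272]=k[155:195,235:272];n,l,st,cc=cv2.connectedComponentsWithStats(z);print(st,cc)
E
```

```text
(215, 170) [90 92 91]
(150, 120) [191 182 175]
(205, 160) [142 145 142]
(225, 190) [139 140 140]
(265, 145) [139 143 142]
(285, 150) [189 182 174]
(210, 145) [143 147 144]
(265, 190) [128 133 129]
(180, 190) [166 160 152]
[240 176  18  41 470] [249.86808511 192.46382979] [array([250.27096107, 176.00663319]), array([249.29473402, 215.88481401])]
[[     0      0    512    384 196567]
 [   241    204     14      6     22]
 [   247    209      9      9     13]
 [   241    211      1      1      1]
 [   242    214      4      4      5]] [[255.50151348 191.49621249]
 [247.22727273 205.54545455]
 [252.23076923 214.23076923]
 [241.         211.        ]
 [243.8        215.6       ]]
[[     0      0    512    384 196427]
 [   241    165     22     21    181]] [[255.50474222 191.51768851]
 [250.35359116 172.3038674 ]]
```

```bash
sed -i 's/a\[:,:,2\]-a\[:,:,0\]>6)&(h\[:,:,2\]>70)/a[:,:,2]-a[:,:,0]>-4)\&(h[:,:,2]>0)/' st.py; python3 - <<'E'
from st import *
im=cv2.imread('pics/w1.png')[:,:,::-1];C=cam('wrist')
rect,hl=stand(im,C,(170,110,300,225));print(rect)
(cx,cy),_,_=rect
b=cv2.boxPoints(rect);e=b[1]-b[0],b[2]-b[1];l=max(e,key=np.linalg.norm);print('yaw',np.degrees(np.arctan2(l[1],l[0])), [proj(C,[*q,14]).round() for q in b])
E
python3 -m jog '[[[0,0,0],[0,-0.003,0.014],1],[[0,0,0],[0,0,0.014],1],[[0,0,0],[0,0,0.013],1],[[0,0,0],[0,0,0.01],1],[[0,0,0],[0,0,0],1]]'
python3 - <<'E'
from h import *
im,C=snap('wrist','w2')
cv2.imwrite('pics/w2c.png',cv2.resize(im[100:384,110:400,::-1],None,fx=1.6,fy=1.6))
E
```

```text
area 4383.0
((569.9204711914062, -329.8246154785156), (113.51130676269531, 74.72911071777344), 79.2646255493164)
yaw 79.264595 [array([272., 190.]), array([273., 133.]), array([192., 140.]), array([196., 208.])]
clock: 2.7
eef_pos: [584.8, -233.0, 159.3]
tcp_rot: [2.455, 0.004, -0.193]
contact_force: [-0.6, -0.9, 0.7]
opening: 0.999
grasp_force: 0.0
```

View pics/w2c.png

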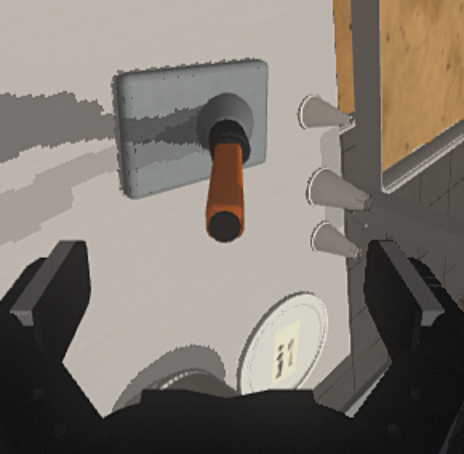

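```bash
python3 - <<'E'
from h import *
R0,p=pose();C=cam('wrist')
for x,y,z in[(0,0,33),(1,0,33),(0,-1,33),(0,0,118)]:print(proj(C,R0@np.array([x,y,z])+p))
im=cv2.imread('pics/w2.png')[:,:,::-1]
m,s,ce=blob(im,(3,150,60),(18,255,255),(220,180,285,260));print(s,ce,ends(m))
E
```

```text
[253.53230007 246.44093502]
[253.53342739 244.82560777]
[251.74648209 246.44300571]
[252.90429969 199.30649808]
[239 190  23  57 894] [251.26845638 213.91498881] [array([252.3692324 , 189.69859305]), array([249.79184004, 246.39964026])]
```

```bash
python3 -m jog '[[[0,0,0],[0.002,-0.0017,0.014],1],[[0,0,0],[0,0,0.015],1],[[0,0,0],[0,0,0.015],1],[[0,0,0],[0,0,0.013],1],[[0,0,0],[0,0,0],1],[[0,0,0],[0,0,0],1]]'
python3 - <<'E'
from h import *
R0,p=pose();im,C=snap('wrist','w3')
print(p)
for s in(145,60):print(proj(C,R0@np.array([0,0,121-s])+p))
m,s,ce=blob(im,(3,150,50),(18,255,255),(210,180,290,330));print(s,ce,ends(m))
E
```

```text
clock: 3.35
eef_pos: [581.1, -266.6, 115.3]
tcp_rot: [2.455, 0.003, -0.192]
contact_force: [1.0, -0.3, 0.3]
opening: 0.999
grasp_force: 0.0
[ 581.09328886 -266.58406988  115.25022218]
[254.46219878 316.2854576 ]
[253.26645032 226.53924649]
[ 238  218   34   96 2229] [254.78196501 263.12830866] [array([255.32281929, 217.99188558]), array([254.18649661, 312.82249487])]
```

View pics/w3.png

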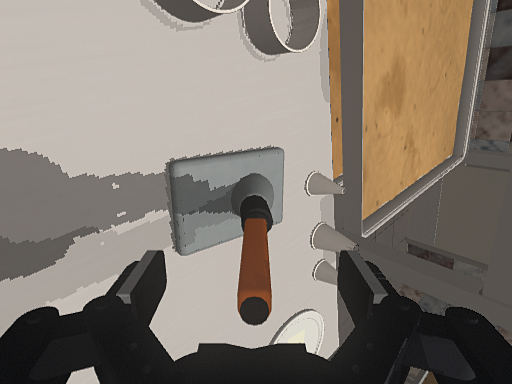

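The pen is centred between the jaws, with its plug at (255,311) and collar at (257,210). Closing now.

```bash
python3 -m jog '[[[0,0,0],[0,0,0],-1],[[0,0,0],[0,0,0],-1],[[0,0,0],[0,0,0],-1],[[0,0,0],[0,0,0],-1],[[0,0,0],[0,0,0],-1],[[0,0,0],[0,0,0],-1],[[0,0,0],[0,0,0],-1],[[0,0,0],[0,0,0],-1]]' 100
python3 - <<'E'
from h import *
s=r.sense();print(s['eef_pos'],s['tcp_rot'],s['opening'],s['grasp_force'],s['contact_force'],s['qpos'])
np.savez('grasp.npz',R=pose(s)[0],p=pose(s)[1])
E
```

```text
clock: 4.2
eef_pos: [581.4, -267.1, 116.8]
tcp_rot: [2.453, 0.002, -0.191]
contact_force: [-1.0, -3.1, 6.4]
opening: 0.152
grasp_force: 97.4
[ 581.42055052 -267.07436069  116.80931321] [ 2.45296270e+00  1.67158155e-03 -1.91306405e-01] 0.15172229478557106 97.3802375793457 [-1.02376446 -3.14407206  6.40980408] [-0.1131106   0.60893605  1.77027564 -0.83798495  1.02017543  2.1985184 ]
```

```bash
python3 -m jog '[[[0,0,0],[0,0,-0.01],-1],[[0,0,0],[0,0,-0.015],-1],[[0,0,0],[0,0,-0.015],-1],[[0,0,0],[0,0,-0.015],-1],[[0,0,0],[0,0,-0.015],-1],[[0,0,0],[0,0,-0.015],-1],[[0,0,0],[0,0,-0.02],-1],[[0,0,0],[0,0,-0.02],-1],[[0,0,0],[0,0,-0.02],-1],[[0,0,0],[0,0,0],-1]]'
python3 - <<'E'
from h import *
g=np.load('grasp.npz')
# view pose above board: tool down, closing along world y, camera toward -x? compute options
for yaw in(0,180):
    c,s=np.cos(np.radians(yaw)),np.sin(np.radians(yaw))
    plan(frame([0,0,-1],[c,s,0]),[400,210,350],f'yaw{yaw}')
im,C=snap('side','s1')
m,s,ce=blob(im,(35,60,30),(85,255,255),(220,110,320,200));print('green',s,ce)
h=cv2.cvtColor(im,cv2.COLOR_RGB2HSV);print(plane(cam('side'),[s[0]+s[2]/2,s[1]+s[3]/2],130))
im,C=snap('scene','s1b')
cv2.imwrite('pics/v1.png',np.hstack([cv2.resize(im[:,:,::-1],(400,300)),cv2.resize(cv2.imread('pics/s1.png'),(400,300))]))
E
```

```text
clock: 5.2
eef_pos: [600.7, -174.4, 230.2]
tcp_rot: [2.456, -0.002, -0.189]
contact_force: [0.3, -0.9, -1.0]
opening: 0.146
grasp_force: 98.2
yaw0 turn [ 0.6834  0.0629 -0.1826] deg 40.7 | then shift(m) [-0.2007 -0.3844 -0.1198] | 0.45 | shift in old axes [-0.2692 -0.1869 -0.3082]
yaw180 turn [ 0.0917 -0.9951  2.7889] deg 169.7 | then shift(m) [ 0.2007  0.3844 -0.1198] | 0.45 | shift in old axes [-0.2692 -0.1869 -0.3082]
green [259 136  25  16 321] [271.21495327 143.71028037]
[509.99197385 212.81104874 130.        ]
```

View pics/v1.png

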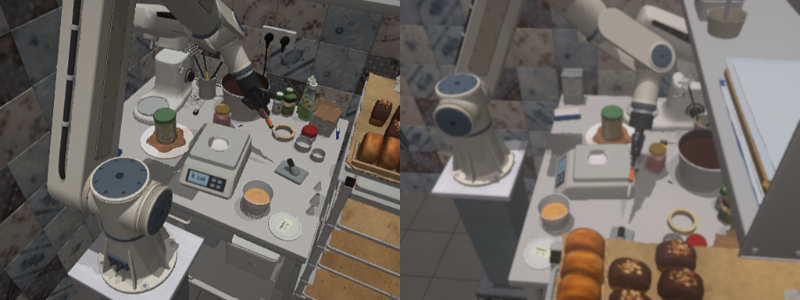

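The pen is held clear of the stand at about (632,175) in the right half. The board, template and canister show unobstructed in the scene view. I lift, straighten the tool and carry the pen over the scale.

```bash
python3 -m jog '[[[0,0,0],[0,0.028,-0.034],-1],[[0,0,0],[0,0.028,-0.034],-1],[[0,0,0],[0,0.028,-0.034],-1],[[0.1367,0.0126,-0.0365],[0,0,0],-1],[[0.1367,0.0126,-0.0365],[0,0,0],-1],[[0.1367,0.0126,-0.0365],[0,0,0],-1],[[0.1367,0.0126,-0.0365],[0,0,0],-1],[[0.1367,0.0126,-0.0365],[0,0,0],-1],[[0,0,0],[0,0,0],-1]]'
python3 -m jog '[[[0,0,0],[-0.0255,-0.0389,0],-1],[[0,0,0],[-0.0255,-0.0389,0],-1],[[0,0,0],[-0.0255,-0.0389,0],-1],[[0,0,0],[-0.0255,-0.0389,0],-1],[[0,0,0],[-0.0255,-0.0389,0],-1],[[0,0,0],[-0.0255,-0.0389,0],-1],[[0,0,0],[-0.0255,-0.0389,0],-1],[[0,0,0],[-0.0255,-0.0389,0],-1],[[0,0,0],[-0.0255,-0.0389,0],-1],[[0,0,0],[-0.0255,-0.0389,0],-1],[[0,0,0],[0,0,0],-1]]'
python3 - <<'E'
from h import *
plan(frame([0,0,-1],[1,0,0]),[345,215,200]);print(r.sense()['qpos'])
E
```

```text
clock: 6.2
eef_pos: [598.4, -179.5, 359.3]
tcp_rot: [-3.139, 0.004, -0.006]
contact_force: [-0.2, -0.7, -0.4]
opening: 0.147
grasp_force: 98.1
clock: 7.3
eef_pos: [341.9, 216.0, 360.0]
tcp_rot: [3.139, 0.004, 0.003]
contact_force: [0.9, -0.1, -0.2]
opening: 0.148
grasp_force: 98.1
 turn [0.0022 0.0042 0.0028] deg 0.3 | then shift(m) [0.0031 0.001  0.16  ] | 0.16 | shift in old axes [0.0038 0.0007 0.16  ]
[ 5.59504170e-01 -1.01581955e-01  1.92770878e+00  3.93885392e-04
  1.32016021e+00  2.12740082e+00]
```

```bash
python3 -m jog '[[[0,0,0],[0.0007,0,0.032],-1],[[0,0,0],[0.0007,0,0.032],-1],[[0,0,0],[0.0007,0,0.032],-1],[[0,0,0],[0.0007,0,0.032],-1],[[0,0,0],[0.0007,0,0.032],-1],[[0,0,0],[0,0,0],-1],[[0,0,0],[0,0,0],-1]]'
python3 - <<'E'
from h import *
im,C=snap('wrist','w4');snap('scene','s4');snap('side','s4b')
for s in(2.5,60,80):print(s,proj(C,pose()[0]@np.array([0,0,121-s])+pose()[1]))
for q in([505,215,141],[425,215,13],[389,215,5]):print(proj(C,q))
E
```

```text
clock: 8.0
eef_pos: [347.6, 212.4, 200.8]
tcp_rot: [3.139, 0.005, -0.002]
contact_force: [1.1, 0.5, 0.1]
opening: 0.149
grasp_force: 98.1
2.5 [250.64080662 198.44012523]
60 [250.65783874 226.23534509]
80 [250.66631278 240.06437924]
[246.08618629 -72.54124555]
[248.72987712 101.37541421]
[248.97146581 137.78948195]
```

View pics/w4.png

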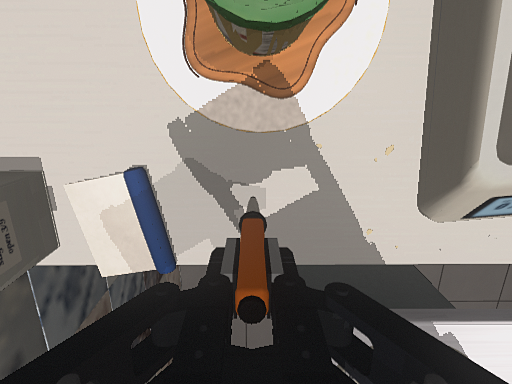

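The wrist view shows the template's front petal tip near (285,95), the left end of the drawn line near (195,75), and the nib near (253,197). I need to move forward to see the whole front edge.

```bash
python3 -m jog '[[[0,0,0],[0.02,-0.002,-0.013],-1],[[0,0,0],[0.02,-0.002,-0.013],-1],[[0,0,0],[0.018,0,-0.013],-1],[[0,0,0],[0,0,0],-1],[[0,0,0],[0,0,0],-1]]'
python3 - <<'E'
from h import *
im,C=snap('wrist','w5');print(pose()[1])
c=im[0:260,90:430,::-1];cv2.imwrite('pics/w5c.png',cv2.resize(c,None,fx=2.2,fy=2.2))
E
```

```text
clock: 8.65
eef_pos: [406.1, 216.8, 240.3]
tcp_rot: [-3.141, 0.003, -0.003]
contact_force: [-0.6, 0.1, -1.2]
opening: 0.147
grasp_force: 98.1
[405.31118323 216.56349015 239.73176364]
```

View pics/w5c.png

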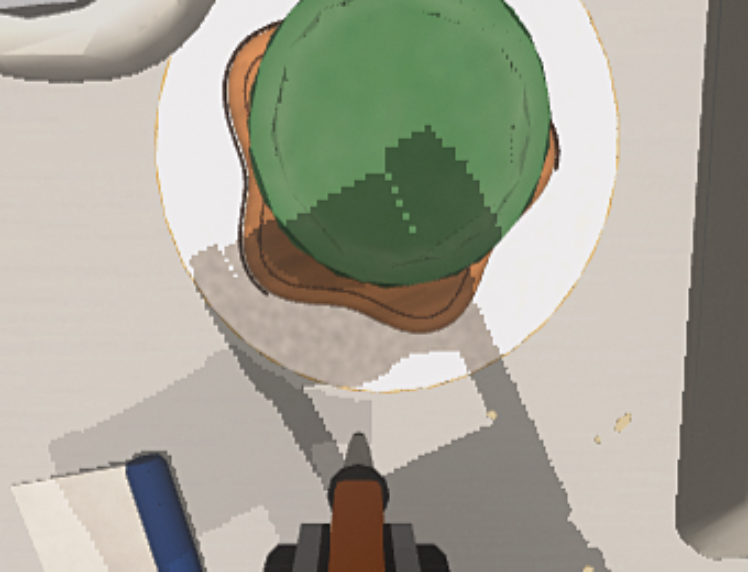

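The crop shows the board circle and the template, with its front petal tip at crop (425,330). The left line end is at crop (265,293) and the right line end is near crop (557,165). The canister hides part of the right flank, so I take one more view from the right and extract the edges numerically.

```bash
python3 -m jog '[[[0,0,0],[0.004,0.026,0],-1],[[0,0,0],[0.004,0.026,0],-1],[[0,0,0],[0.004,0.026,0],-1],[[0,0,0],[0,0,0],-1],[[0,0,0],[0,0,0],-1],[[0,0,0],[0,0,0],-1]]'
cat > tm.py <<'E'
from h import *
from scipy.optimize import least_squares
def orange(im,ylim=170):
    h=cv2.cvtColor(im,cv2.COLOR_RGB2HSV);m=cv2.inRange(h,(4,110,40),(18,255,255));m[ylim:]=0
    m=cv2.morphologyEx(m,cv2.MORPH_OPEN,np.ones((3,3)))
    n,l,st,ce=cv2.connectedComponentsWithStats(m);return m,l,st
E
python3 - <<'E'
from tm import *
im,C=snap('wrist','w6');R0,p=pose();np.savez('w6.npz',R=R0,p=p);print(p,C[2])
# w5 pose approx: read again below
m,l,st=orange(im);print(st[st[:,4]>60])
h=cv2.cvtColor(im,cv2.COLOR_RGB2HSV)
# nib
for s in(0,2.5,16):print(s,proj(C,R0@np.array([0,0,121-s])+p))
g=cv2.cvtColor(im,cv2.COLOR_RGB2GRAY)
vis=im[:,:,::-1].copy();vis[m>0]=(255,0,255)
cv2.imwrite('pics/w6v.png',np.hstack([cv2.resize(im[0:230,100:430,::-1],None,fx=1.2,fy=1.2),cv2.resize(vis[0:230,100:430],None,fx=1.2,fy=1.2)]))
E
```

```text
clock: 9.3
eef_pos: [417.4, 139.3, 239.5]
tcp_rot: [3.142, 0.004, -0.002]
contact_force: [0.2, 0.8, 0.4]
opening: 0.153
grasp_force: 98.1
[417.4707419  139.4788428  239.51170027] [494.76590625 139.69936488 355.78071186]
[[     0      0    512    384 191079]
 [   172      0     99    160   5529]]
0 [252.02791646 198.58693462]
2.5 [252.03258371 199.51054727]
16 [252.0594277  204.82276541]
```

View pics/w6v.png

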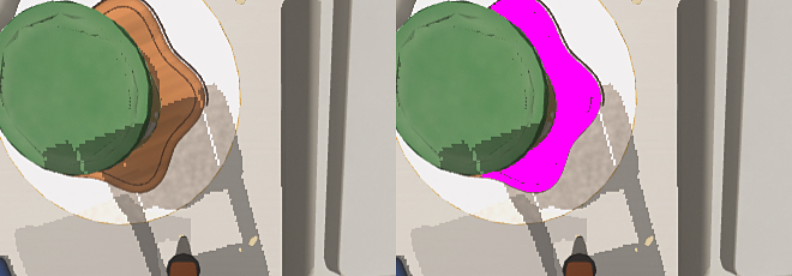

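The w6 mask covers the template cleanly, and the nib at about (252.5,198) matches the prediction of (252,198.6). The pen is therefore on the tool axis. Now I extract the edge from both views.

```bash
cat > edge.py <<'E'
from tm import *
def cw(T):
    return cam('wrist',T)
V=[('w5',(R.from_euler('xyz',[-3.141,.003,-.003]).as_matrix(),np.array([405.3,216.6,239.7]))),('w6',(np.load('w6.npz')['R'],np.load('w6.npz')['p']))]
pts={};board=[]
for n,T in V:
    im=cv2.imread(f'pics/{n}.png')[:,:,::-1];C=cw(T);m,l,st=orange(im)
    k=1+np.argmax(st[1:,4]);z=(l==k).astype(np.uint8);z=cv2.morphologyEx(z,cv2.MORPH_CLOSE,np.ones((3,3)))
    h=cv2.cvtColor(im,cv2.COLOR_RGB2HSV).astype(int)
    c=max(cv2.findContours(z,0,1)[0],key=len)[:,0]
    d=cv2.GaussianBlur(z.astype(np.float32),(7,7),2);gx=cv2.Sobel(d,5,1,0);gy=cv2.Sobel(d,5,0,1)
    P=[]
    for u,v in c:
        if v<3:continue
        g=np.array([gx[v,u],gy[v,u]]);g/=np.linalg.norm(g)+1e-9
        ok=True
        q=np.array([u,v])-g*5;a,b=np.round(q).astype(int)
        if not(0<=b<384):continue
        if h[b,a,1]>60 or h[b,a,2]<70: continue   # not board
        P.append(plane(C,np.array([u,v])-g*.5,9)[:2])
    pts[n]=np.array(P)
    # board: white vs rim fit skipped
def model(f):return 78+8*np.cos(5*f)
def polar(P,x):
    d=P-x[:2];f=np.arctan2(d[:,1],-d[:,0])-0+x[2];f=(f+np.pi)%(2*np.pi)-np.pi;return f,np.hypot(*d.T)
def res(x,A):
    f,rr=polar(A,x);return rr-model(f)
A=np.vstack(list(pts.values()))
best=None
for y0 in np.radians([-30,-15,0,15,30]):
    s=least_squares(res,[505,215,y0],args=(A,),loss='soft_l1',f_scale=2)
    if best is None or s.cost<best.cost:best=s
x=best.x
if __name__=='__main__':
    print(x,np.degrees(x[2]),best.cost,{k:len(v) for k,v in pts.items()})
    for n,P in pts.items():
        f,rr=polar(P,x);f=np.degrees(f);print(n,[(b,round(float(np.median((rr-model(np.radians(f)))[abs(f-b)<4])),1),int((abs(f-b)<4).sum())) for b in range(-160,161,8) if (abs(f-b)<4).sum()>2])
E
python3 edge.py
```

```text
[5.1080958e+02 2.0439409e+02 3.8358887e-01] 21.978023296520618 808.5424990045776 {'w5': 163, 'w6': 225}
w5 [(-24, -0.5, 10), (-16, -0.0, 10), (-8, 0.7, 9), (0, 0.3, 9), (8, 0.9, 11), (16, 1.1, 9), (24, 1.2, 9), (32, 1.4, 9), (40, 1.2, 8), (48, 0.9, 10), (56, -0.0, 10), (64, -0.8, 9), (72, -1.8, 10), (80, -2.5, 10), (88, -3.1, 11), (96, -3.8, 11), (104, -3.7, 8)]
w6 [(-136, 1.6, 5), (-128, 1.3, 11), (-120, 1.0, 12), (-112, 0.3, 9), (-104, -0.2, 8), (-96, -0.5, 8), (-88, -0.8, 9), (-80, -0.9, 10), (-72, -0.7, 12), (-64, -0.9, 10), (-56, -1.1, 9), (-48, -1.4, 8), (-40, -1.4, 13), (-32, -1.3, 12), (-24, -0.7, 10), (-16, -0.5, 10), (-8, -0.2, 8), (0, -0.4, 9), (8, -0.5, 10), (16, 0.2, 10), (24, 0.7, 9), (32, 0.5, 9), (40, 0.1, 8)]
```

```bash
cat > path.py <<'E'
from edge import *
from scipy.interpolate import UnivariateSpline
fs=[];rs=[]
for n,P in pts.items():
    f,rr=polar(P,x);k=(f<np.radians(100))&(f>np.radians(-100))
    if n=='w6':k&=f<np.radians(36)
    if n=='w5':k&=f>np.radians(-20)
    fs+=list(f[k]);rs+=list((rr-model(f))[k])
o=np.argsort(fs);fs=np.array(fs)[o]+1e-7*np.arange(len(o));rs=np.array(rs)[o]
sp=UnivariateSpline(fs,rs,k=3,s=len(fs)*.5**2)
def pt(f,rad):
    a=f-x[2];return np.c_[x[0]-rad*np.cos(a),x[1]+rad*np.sin(a)]
F=np.radians(np.arange(80,-81,-.5));E=pt(F,model(F)+sp(F))
t=np.gradient(E,axis=0);t/=np.linalg.norm(t,axis=1)[:,None]
nrm=np.c_[t[:,1],-t[:,0]];nrm*=np.sign(((E-x[:2])*nrm).sum(1))[:,None]
N=E+2.3*nrm
W=pt(np.radians(np.linspace(66,-66,10)),model(np.radians(np.linspace(66,-66,10))))
L=118.5
def nib(s=None):
    Rt,p=pose(s);return p+Rt[:,2]*L
def RT(tilt=8,yaw=22):
    a,b=np.radians([tilt,yaw]);return frame([np.sin(a)*np.cos(b),np.sin(a)*np.sin(b),-np.cos(a)],[np.cos(b),np.sin(b),0])
E
python3 - <<'E'
from path import *
C5=cw(V[0][1]);C6=cw(V[1][1])
for C,uv in((C5,(210.5,133.2)),(C6,(272.5,88))):
    P=plane(C,uv,5)[None,:2];f,rr=polar(P,x);print('line end',P,np.degrees(f),rr)
print('res',[(k,round(float(sp(np.radians(k))),1)) for k in range(70,-71,-20)])
print(np.round(W[[0,9]],1))
im=cv2.imread('pics/w5.png')[:,:,::-1]
m,s,ce=blob(im,(35,60,30),(85,255,255),(0,0,512,170));c=max(cv2.findContours(m,0,1)[0],key=len)
c=c[c[:,0,1]>20]
P=np.array([plane(C5,q[0],141)[:2] for q in c],np.float32);print('lid',cv2.minEnclosingCircle(P))
i=np.argmin(abs(F-np.radians(66)));tgt=N[i]+nrm[i]*7;Rt=RT();print('hover nib',tgt)
plan(Rt,np.r_[tgt,60+2.5]-Rt[:,2]*L)
E
```

```text
line end [[448.03441791 264.83701059]] [65.89367217] [87.14394807]
line end [[509.10474732 116.57071382]] [-66.90988694] [87.83992178]
res [(70, -1.4), (50, 0.7), (30, 0.9), (10, 0.5), (-10, 0.1), (-30, -29.1), (-50, -2.3), (-70, -0.9)]
[[449.7 263.4]
 [507.8 119.5]]
lid ((508.2738952636719, 203.9272918701172), 45.51736068725586)
hover nib [442.82032632 267.99880661]
 turn [ 0.0261  0.142  -0.3846] deg 23.5 | then shift(m) [ 0.0463 -0.1097  0.0668] | 0.136 | shift in old axes [ 0.0102 -0.1224  0.0596]
```

```bash
sed -i 's/^    if n==.w6.:/    k\&=abs(rr-model(f))<4\n&/' path.py
python3 -m jog '[[[0.0087,0.0473,-0.1282],[0,0,0],-1],[[0.0087,0.0473,-0.1282],[0,0,0],-1],[[0.0087,0.0473,-0.1282],[0,0,0],-1],[[0,0,0],[0.0093,-0.0219,0.0134],-1],[[0,0,0],[0.0093,-0.0219,0.0134],-1],[[0,0,0],[0.0093,-0.0219,0.0134],-1],[[0,0,0],[0.0093,-0.0219,0.0134],-1],[[0,0,0],[0.0093,-0.0219,0.0134],-1],[[0,0,0],[0,0,0],-1],[[0,0,0],[0,0,0],-1]]'
cat > fb.py <<'E'
from path import *
def avg(k=6):
    fs=[];ps=[]
    for _ in range(k):
        r.grab_frame('side');s=r.sense();fs.append(s['contact_force']);ps.append(s['eef_pos'])
    return np.mean(fs,0),np.mean(ps,0),np.std(fs,0),s
E
python3 - <<'E'
from fb import *
f,p,sd,s=avg(8);np.save('bias.npy',f);print('bias',f,sd,'nib',nib(s),s['tcp_rot'],s['qpos'])
print('res',[(k,round(float(sp(np.radians(k))),1)) for k in range(70,-71,-10)])
i=np.argmin(abs(F-np.radians(66)));tgt=N[i]+nrm[i]*7;Rt=RT()
plan(Rt,np.r_[tgt,7+2.5]-Rt[:,2]*L)
E
```

```text
clock: 10.35
eef_pos: [427.5, 261.6, 179.3]
tcp_rot: [3.141, -0.138, 0.386]
contact_force: [-0.4, -0.5, -0.1]
opening: 0.149
grasp_force: 98.1
bias [ 0.30173319 -0.01136089 -0.47568393] [0.32511525 0.56316658 0.48735686] nib [443.79310356 266.82526338  62.70358265] [ 3.14143688 -0.14020253  0.38252031] [ 0.55925933  0.19578101  2.0559456  -0.03619369  0.75217367  1.77227139]
res [(70, -1.1), (60, -0.3), (50, 0.3), (40, 0.7), (30, 0.8), (20, 0.7), (10, 0.5), (0, 0.2), (-10, -0.1), (-20, -0.4), (-30, -0.7), (-40, -0.9), (-50, -1.1), (-60, -1.2), (-70, -1.1)]
 turn [ 0.0004 -0.0006 -0.0014] deg 0.1 | then shift(m) [-0.0081 -0.0014  0.0526] | 0.053 | shift in old axes [-0.0081 -0.0014  0.0526]
```

```bash
python3 -m jog '[[[0,0,0],[-0.002,0,0.012],-1],[[0,0,0],[-0.002,-0.001,0.012],-1],[[0,0,0],[-0.002,0,0.011],-1],[[0,0,0],[-0.001,0,0.008],-1],[[0,0,0],[0,0,0.005],-1],[[0,0,0],[0,0,0],-1],[[0,0,0],[0,0,0],-1]]'
cat > rd.py <<'E'
from fb import *
f,p,sd,s=avg(6);f=f-np.load('bias.npy');Rt=pose(s)[0];nb=p+Rt[:,2]*L
d=np.linalg.norm(N-nb[:2],axis=1);i=np.argmin(d);e=(nb[:2]-N[i])@nrm[i]
print('t',s['clock'],'nib',nb.round(1),'f',np.degrees(F[i]),'gap',round(e,2),'Fn',round(f[:2]@nrm[i],2),'Ft',round(f[:2]@t[i],2),'Fz',round(f[2],2),'way',np.linalg.norm(W-nb[:2],axis=1).round(1).min(), 'turnback',R.from_matrix(Rt.T@RT()).as_rotvec().round(4))
E
python3 rd.py
```

```text
clock: 11.45
eef_pos: [427.8, 262.0, 131.2]
tcp_rot: [3.141, -0.14, 0.383]
contact_force: [-0.5, 1.1, -0.0]
opening: 0.147
grasp_force: 98.1
t 11.75 nib [443.3 268.2  14.2] f 66.5 gap 6.54 Fn 0.18 Ft 0.21 Fz 0.3 way 8.1 turnback [ 0.0002 -0.0007 -0.0007]
```

```bash
python3 -m jog '[[[0,0,0],[-0.0004,0,0.0025],-1],[[0,0,0],[-0.0003,0,0.0025],-1],[[0,0,0],[0,0,0],-1],[[0,0,0],[0,0,0],-1]]' && python3 rd.py
```

```text
clock: 12.15
eef_pos: [428.4, 262.3, 127.5]
tcp_rot: [-3.142, -0.142, 0.383]
contact_force: [-4.3, -2.5, 18.7]
opening: 0.152
grasp_force: 101.0
t 12.45 nib [443.9 268.6  10.2] f 66.5 gap 6.28 Fn 2.41 Ft 4.63 Fz 19.0 way 7.9 turnback [ 0.     -0.002  -0.0007]
```

```bash
python3 -m jog '[[[0,0,0],[-0.0002,0,0.0015],-1],[[0,0,0],[0,0,0],-1],[[0,0,0],[0,0,0],-1]]' && python3 rd.py
```

```text
clock: 12.75
eef_pos: [428.7, 262.5, 127.0]
tcp_rot: [-3.141, -0.143, 0.383]
contact_force: [-8.9, -5.3, 33.5]
opening: 0.147
grasp_force: 103.2
t 13.05 nib [444.4 268.9   9.7] f 67.0 gap 6.04 Fn 4.12 Ft 8.82 Fz 34.05 way 7.8 turnback [-0.0001 -0.0031 -0.0007]
```

Board contact found at about 10 N/mm. I back off to a light press.

```bash
sed -i 's/^L=118.5/L=121.8/' path.py; python3 -m jog '[[[0,0,0],[0.0002,0,-0.0015],-1],[[0,0,0],[0.0002,0,-0.0015],-1],[[0,0,0],[0,0,0],-1],[[0,0,0],[0,0,0],-1]]' && python3 rd.py
```

```text
clock: 13.45
eef_pos: [428.0, 262.1, 127.9]
tcp_rot: [3.141, -0.141, 0.383]
contact_force: [-1.5, -0.2, 6.7]
opening: 0.149
grasp_force: 98.9
t 13.75 nib [443.9 268.5   7.3] f 66.5 gap 6.23 Fn 0.45 Ft 1.29 Fz 8.53 way 7.9 turnback [ 0.0002 -0.0009 -0.0007]
```

```bash
cat > st2.py <<'E'
import sys
from fb import *
# args: n rows, step mm, dn (mm inward total, spread), dz (mm down total)
def rows(n,step,dn,dz,i,Rt):
    s=np.r_[0,np.cumsum(np.linalg.norm(np.diff(N,axis=0),axis=1))];out=[]
    for k in range(n):
        a=s[i]+k*step;b=a+step;q=[np.array([np.interp(v,s,N[:,j]) for j in(0,1)]) for v in(a,b)]
        j=int(np.interp((a+b)/2,s,np.arange(len(s))));d=np.r_[q[1]-q[0]-nrm[j]*dn/n,-dz/n]
        out.append(np.round(Rt.T@d/1000,4).tolist())
    print(out)
exec(open('rd.py').read().split('\n',1)[1])
n,step,dn,dz=int(sys.argv[1]),*map(float,sys.argv[2:5]);rows(n,step,dn,dz,i,Rt)
E
python3 st2.py 2 0 4 -0.5
```

```text
t 14.05 nib [443.9 268.5   7.3] f 66.5 gap 6.23 Fn 1.03 Ft 1.61 Fz 8.31 way 7.9 turnback [ 0.0002 -0.0009 -0.0007]
[[0.0011, 0.0017, -0.0001], [0.0011, 0.0017, -0.0001]]
```

```bash
python3 -m jog '[[[0,0,0],[0.0011,0.0017,-0.0001],-1],[[0,0,0],[0.0011,0.0017,-0.0002],-1],[[0,0,0],[0,0,0],-1]]' && python3 st2.py 2 0 1 0
```

```text
clock: 14.35
eef_pos: [431.1, 259.5, 128.2]
tcp_rot: [3.141, -0.14, 0.383]
contact_force: [1.0, -0.5, 3.0]
opening: 0.145
grasp_force: 98.6
t 14.65 nib [447.  265.7   7.6] f 66.5 gap 2.11 Fn -1.3 Ft 0.68 Fz 2.95 way 3.7 turnback [ 0.0006 -0.0004 -0.0006]
[[0.0003, 0.0004, 0.0], [0.0003, 0.0004, 0.0]]
```

```bash
python3 -m jog '[[[0,0,0],[0.0003,0.0004,0],-1],[[0,0,0],[0.0003,0.0004,0],-1],[[0,0,0],[0,0,0],-1]]' && python3 st2.py 1 0 0.5 0
```

```text
clock: 14.95
eef_pos: [431.6, 259.1, 128.3]
tcp_rot: [-3.142, -0.139, 0.383]
contact_force: [-0.1, 1.3, 2.5]
opening: 0.149
grasp_force: 98.7
t 15.25 nib [447.4 265.4   7.7] f 66.5 gap 1.58 Fn 1.48 Ft 0.31 Fz 2.26 way 3.2 turnback [ 0.0002  0.     -0.0007]
[[0.0003, 0.0004, 0.0]]
```

```bash
python3 -m jog '[[[0,0,0],[0.0003,0.0004,0.0001],-1],[[0,0,0],[0,0,0],-1],[[0,0,0],[0,0,0],-1]]' && python3 st2.py 3 4 0 0.1
```

```text
clock: 15.55
eef_pos: [432.2, 258.7, 128.3]
tcp_rot: [3.141, -0.14, 0.383]
contact_force: [-1.6, 1.1, 1.5]
opening: 0.15
grasp_force: 98.8
t 15.85 nib [447.9 265.    7.7] f 66.5 gap 0.92 Fn 1.44 Ft 0.66 Fz 3.37 way 2.6 turnback [ 0.0004  0.0001 -0.0007]
[[-0.0032, 0.0024, -0.0004], [-0.0029, 0.0028, -0.0004], [-0.0026, 0.0031, -0.0003]]
```

```bash
python3 -m jog '[[[0,0,0],[0.0003,0.0004,0],-1],[[0,0,0],[0,0,0],-1],[[0,0,0],[0,0,0],-1]]' && python3 st2.py 3 4 0 0.1
```

```text
clock: 16.15
eef_pos: [432.6, 258.4, 128.3]
tcp_rot: [3.141, -0.14, 0.383]
contact_force: [-0.7, 0.3, 0.9]
opening: 0.146
grasp_force: 98.6
t 16.45 nib [448.4 264.7   7.7] f 66.5 gap 0.4 Fn 1.13 Ft 0.75 Fz 2.45 way 2.1 turnback [ 0.0004  0.     -0.0006]
[[-0.0032, 0.0024, -0.0004], [-0.0029, 0.0028, -0.0004], [-0.0026, 0.0031, -0.0003]]
```

```bash
python3 -m jog '[[[0,0,0],[0.0003,0.0005,0.0001],-1],[[0,0,0],[0,0,0],-1],[[0,0,0],[0,0,0],-1]]' && python3 st2.py 3 4 0 0.1
```

```text
clock: 16.75
eef_pos: [433.1, 258.1, 128.3]
tcp_rot: [3.141, -0.14, 0.383]
contact_force: [-1.6, 0.6, 2.4]
opening: 0.149
grasp_force: 98.7
t 17.05 nib [448.8 264.4   7.7] f 66.5 gap -0.16 Fn 1.96 Ft 1.18 Fz 2.96 way 1.5 turnback [ 0.0004  0.     -0.0007]
[[-0.0032, 0.0024, -0.0004], [-0.0029, 0.0028, -0.0004], [-0.0026, 0.0031, -0.0003]]
```

```bash
python3 -m jog '[[[0,0,0],[0.0003,0.0004,0],-1],[[0,0,0],[0,0,0],-1],[[0,0,0],[0,0,0],-1]]' && python3 st2.py 3 4 0 0.1
```

```text
clock: 17.35
eef_pos: [433.4, 257.9, 128.3]
tcp_rot: [3.142, -0.139, 0.383]
contact_force: [-2.9, 1.7, 2.1]
opening: 0.145
grasp_force: 98.7
t 17.65 nib [449.2 264.3   7.7] f 66.5 gap -0.54 Fn 3.62 Ft 0.39 Fz 3.21 way 1.2 turnback [ 0.0002  0.0001 -0.0007]
[[-0.0032, 0.0024, -0.0004], [-0.0029, 0.0028, -0.0004], [-0.0026, 0.0031, -0.0003]]
```

Template contact made at mark 1 (Fn up to 3.6 N). Tracing begins.

```bash
python3 -m jog '[[[0,0,0],[-0.0032,0.0024,-0.0004],-1],[[0,0,0],[-0.0029,0.0028,-0.0004],-1],[[0,0,0],[-0.0026,0.0031,-0.0003],-1]]' && python3 st2.py 3 4 0 0
```

```text
clock: 17.95
eef_pos: [428.6, 246.9, 128.3]
tcp_rot: [3.142, -0.14, 0.383]
contact_force: [-0.1, 3.9, 0.6]
opening: 0.15
grasp_force: 98.5
t 18.25 nib [444.  252.3   7.5] f 58.00000000000001 gap -0.55 Fn 0.73 Ft 2.93 Fz 4.34 way 10.7 turnback [ 0.0013  0.0009 -0.0003]
[[-0.0022, 0.0034, -0.0003], [-0.0019, 0.0035, -0.0003], [-0.0018, 0.0036, -0.0002]]
```

```bash
cat > st3.py <<'E'
import sys
from fb import *
src=open('st2.py').read();exec(src[src.index('def rows'):src.index('exec(')])
def show(f,p,Rt,tag):
    f=f-np.load('bias.npy');nb=p+Rt[:,2]*L;i=np.argmin(np.linalg.norm(N-nb[:2],axis=1));e=(nb[:2]-N[i])@nrm[i]
    print(tag,'nib',nb.round(1),'f %.1f gap %.2f Fn %.2f Ft %.2f Fz %.2f'%(np.degrees(F[i]),e,f[:2]@nrm[i],f[:2]@t[i],f[2]));return i
s=r.sense();Rt,p=pose(s);show(s['contact_force'],p,Rt,'inst')
f,p,sd,s=avg(2);Rt=pose(s)[0];i=show(f,p,Rt,'avg ');print('turn',R.from_matrix(Rt.T@RT()).as_rotvec().round(4))
n,step,dn,dz=int(sys.argv[1]),*map(float,sys.argv[2:5]);rows(n,step,dn,dz,i,Rt)
E
python3 -m jog '[[[0,0,0],[-0.0021,0.0035,-0.0003],-1],[[0,0,0],[-0.0019,0.0035,-0.0003],-1],[[0,0,0],[-0.0017,0.0037,-0.0002],-1]]' | grep clock && python3 st3.py 4 4 0 0
```

```text
clock: 18.55
inst nib [442.9 241.7   7.7] f 51.5 gap -1.02 Fn 3.54 Ft -5.20 Fz 1.43
avg  nib [442.6 240.9   7.5] f 51.0 gap -0.73 Fn 3.53 Ft 0.11 Fz 4.06
turn [ 0.0002  0.0003 -0.0009]
[[-0.0017, 0.0036, -0.0002], [-0.0017, 0.0036, -0.0002], [-0.0017, 0.0036, -0.0002], [-0.0019, 0.0035, -0.0003]]
```

```bash
python3 -m jog '[[[0,0,0],[-0.0015,0.0026,-0.0002],-1],[[0,0,0],[-0.0014,0.0026,-0.0001],-1],[[0,0,0],[-0.0013,0.0027,-0.0001],-1],[[0,0,0],[-0.0013,0.0027,-0.0002],-1]]' | grep clock && python3 st3.py 4 3 0 0
```

```text
clock: 19.05
inst nib [442.  229.8   7.6] f 42.5 gap -0.74 Fn 2.77 Ft -6.17 Fz 2.33
avg  nib [441.7 229.1   7.5] f 42.0 gap -0.56 Fn 2.32 Ft -0.31 Fz 5.59
turn [ 0.0004 -0.0001 -0.0007]
[[-0.0014, 0.0026, -0.0002], [-0.0016, 0.0025, -0.0002], [-0.0018, 0.0024, -0.0003], [-0.002, 0.0023, -0.0003]]
```

```bash
python3 -m jog '[[[0,0,0],[-0.0014,0.0025,-0.0003],-1],[[0,0,0],[-0.0016,0.0025,-0.0002],-1],[[0,0,0],[-0.0018,0.0024,-0.0003],-1],[[0,0,0],[-0.002,0.0023,-0.0003],-1]]' | grep clock && python3 st3.py 4 3 0 0
```

```text
clock: 19.55
inst nib [439.2 218.1   7.6] f 33.0 gap -0.46 Fn 3.85 Ft -5.05 Fz 1.02
avg  nib [438.8 217.5   7.5] f 32.0 gap -0.33 Fn 3.52 Ft 0.32 Fz 3.85
turn [ 0.0004  0.0001 -0.0007]
[[-0.0021, 0.0021, -0.0003], [-0.0022, 0.002, -0.0003], [-0.0022, 0.002, -0.0003], [-0.0022, 0.002, -0.0003]]
```

```bash
python3 -m jog '[[[0,0,0],[-0.0022,0.002,-0.0002],-1],[[0,0,0],[-0.0023,0.0019,-0.0003],-1],[[0,0,0],[-0.0023,0.0019,-0.0003],-1],[[0,0,0],[-0.0022,0.002,-0.0002],-1]]' | grep clock && python3 st3.py 4 3 0 0
```

```text
clock: 20.05
inst nib [434.1 207.4   7.6] f 23.5 gap -0.28 Fn 3.23 Ft -3.83 Fz 3.36
avg  nib [433.7 206.8   7.5] f 23.0 gap -0.20 Fn 1.40 Ft -0.70 Fz 4.13
turn [ 0.0007 -0.0005 -0.0005]
[[-0.0022, 0.002, -0.0003], [-0.0022, 0.0021, -0.0003], [-0.0021, 0.0021, -0.0003], [-0.002, 0.0022, -0.0003]]
```

```bash
python3 -m jog '[[[0,0,0],[-0.0022,0.002,-0.0003],-1],[[0,0,0],[-0.0022,0.002,-0.0003],-1],[[0,0,0],[-0.0021,0.0021,-0.0003],-1],[[0,0,0],[-0.002,0.0022,-0.0003],-1]]' | grep clock && python3 st3.py 4 3 0 0
```

```text
clock: 20.55
inst nib [429.  196.1   7.5] f 15.5 gap -0.15 Fn 1.54 Ft -4.19 Fz 2.00
avg  nib [428.6 195.5   7.4] f 15.0 gap 0.09 Fn 0.26 Ft 0.12 Fz 6.03
turn [ 0.001   0.0003 -0.0004]
[[-0.0018, 0.0024, -0.0003], [-0.0017, 0.0025, -0.0002], [-0.0015, 0.0026, -0.0002], [-0.0013, 0.0027, -0.0002]]
```

```bash
python3 -m jog '[[[0,0,0],[-0.0017,0.0025,-0.0003],-1],[[0,0,0],[-0.0016,0.0026,-0.0003],-1],[[0,0,0],[-0.0014,0.0026,-0.0002],-1],[[0,0,0],[-0.0013,0.0027,-0.0002],-1]]' | grep clock && python3 st3.py 4 3 0 0
```

```text
clock: 21.05
inst nib [426.7 184.1   7.5] f 8.0 gap -0.29 Fn 0.19 Ft -4.60 Fz 5.37
avg  nib [426.6 183.4   7.4] f 7.5 gap -0.16 Fn 0.28 Ft 1.09 Fz 6.44
turn [ 0.0011  0.0008 -0.0003]
[[-0.001, 0.0028, -0.0001], [-0.0007, 0.0029, -0.0001], [-0.0004, 0.003, -0.0001], [-0.0001, 0.003, -0.0]]
```

```bash
python3 -m jog '[[[0,0,0],[0.0003,0.0003,-0.0001],-1],[[0,0,0],[0.0002,0.0004,-0.0001],-1]]' | grep clock && python3 st3.py 4 3 0 0
```

```text
clock: 21.35
inst nib [426.8 182.8   7.4] f 7.5 gap -0.40 Fn 1.50 Ft -0.67 Fz 4.88
avg  nib [426.8 182.8   7.4] f 7.5 gap -0.43 Fn 1.39 Ft 0.66 Fz 5.63
turn [ 0.0011  0.0016 -0.0003]
[[-0.001, 0.0028, -0.0001], [-0.0007, 0.0029, -0.0001], [-0.0004, 0.003, -0.0001], [-0.0001, 0.003, -0.0]]
```

```bash
python3 -m jog '[[[0,0,0],[0.0004,0.0003,-0.0002],-1],[[0,0,0],[0.0003,0.0003,0],-1]]' | grep clock && python3 st3.py 4 3 0 0
```

```text
clock: 21.65
inst nib [427.3 182.8   7.6] f 7.5 gap -0.88 Fn 1.98 Ft 0.06 Fz 4.52
avg  nib [427.4 182.9   7.6] f 7.5 gap -0.96 Fn 2.77 Ft 1.00 Fz 4.10
turn [ 0.0005  0.002  -0.0007]
[[-0.001, 0.0028, -0.0001], [-0.0007, 0.0029, -0.0001], [-0.0004, 0.003, -0.0001], [-0.0001, 0.003, -0.0]]
```

```bash
python3 -m jog '[[[0,0,0],[-0.0007,0.0029,-0.0001],-1],[[0,0,0],[-0.0007,0.0029,-0.0001],-1]]' | grep clock && python3 st3.py 4 3 0 0
```

```text
clock: 21.95
inst nib [428.5 177.8   7.7] f 4.0 gap -1.64 Fn 3.20 Ft -5.78 Fz 1.40
avg  nib [428.5 177.2   7.7] f 3.5 gap -1.53 Fn 3.09 Ft 0.45 Fz 2.83
turn [ 0.0003  0.0015 -0.0007]
[[-0.0004, 0.003, -0.0001], [-0.0001, 0.003, -0.0], [0.0002, 0.003, 0.0], [0.0006, 0.0029, 0.0001]]
```

```bash
python3 -m jog '[[[0,0,0],[-0.0005,0.003,0],-1],[[0,0,0],[-0.0002,0.003,0],-1],[[0,0,0],[0.0002,0.003,0],-1],[[0,0,0],[0.0005,0.003,0.0001],-1]]' | grep clock && python3 st3.py 4 3 0 0
```

```text
clock: 22.45
inst nib [433.2 166.1   7.7] f -4.0 gap -1.45 Fn 2.30 Ft -3.89 Fz 2.33
avg  nib [433.7 165.6   7.7] f -4.5 gap -1.52 Fn 4.11 Ft 1.21 Fz 1.31
turn [ 0.0011  0.0006 -0.0003]
[[0.0009, 0.0028, 0.0001], [0.0012, 0.0027, 0.0002], [0.0014, 0.0026, 0.0002], [0.0016, 0.0025, 0.0002]]
```

```bash
python3 -m jog '[[[0,0,0],[0.0008,0.0028,0.0002],-1],[[0,0,0],[0.0011,0.0027,0.0003],-1],[[0,0,0],[0.0014,0.0026,0.0002],-1],[[0,0,0],[0.0016,0.0025,0.0003],-1]]' | grep clock && python3 st3.py 4 3 0 0
```

```text
clock: 22.95
inst nib [441.2 158.4   7.4] f -11.0 gap -1.32 Fn 2.18 Ft -9.25 Fz 8.81
avg  nib [441.6 158.1   7.5] f -11.5 gap -1.29 Fn 3.91 Ft -4.12 Fz 5.11
turn [ 0.0001  0.0016 -0.0008]
[[0.0018, 0.0024, 0.0002], [0.0019, 0.0023, 0.0003], [0.002, 0.0022, 0.0003], [0.0021, 0.0021, 0.0003]]
```

```bash
python3 -m jog '[[[0,0,0],[0.0018,0.0024,0],-1],[[0,0,0],[0.0019,0.0023,0.0002],-1],[[0,0,0],[0.0019,0.0022,0.0003],-1],[[0,0,0],[0.002,0.0021,0.0003],-1]]' | grep clock && python3 st3.py 4 3 0 0
```

```text
clock: 23.45
inst nib [451.8 152.6   7.6] f -18.5 gap -0.87 Fn 1.86 Ft -5.94 Fz 4.66
avg  nib [452.8 152.5   7.8] f -19.5 gap -1.13 Fn 3.17 Ft -0.80 Fz 0.81
turn [ 0.0009  0.0002 -0.0003]
[[0.0022, 0.002, 0.0003], [0.0023, 0.0019, 0.0003], [0.0023, 0.0019, 0.0003], [0.0023, 0.0019, 0.0003]]
```

```bash
python3 -m jog '[[[0,0,0],[0.0022,0.002,0.0004],-1],[[0,0,0],[0.0023,0.0019,0.0003],-1],[[0,0,0],[0.0023,0.0019,0.0003],-1],[[0,0,0],[0.0023,0.0019,0.0003],-1]]' | grep clock && python3 st3.py 4 3 0 0
```

```text
clock: 23.95
inst nib [462.9 149.    7.6] f -26.5 gap -1.06 Fn 1.97 Ft -8.29 Fz 6.64
avg  nib [463.9 148.9   7.7] f -27.5 gap -1.20 Fn 4.57 Ft -0.71 Fz 1.45
turn [ 0.0007  0.0007 -0.0004]
[[0.0022, 0.002, 0.0003], [0.0021, 0.0021, 0.0003], [0.002, 0.0022, 0.0003], [0.0018, 0.0024, 0.0002]]
```

```bash
python3 -m jog '[[[0,0,0],[0.0021,0.0021,0.0003],-1],[[0,0,0],[0.002,0.0022,0.0003],-1],[[0,0,0],[0.002,0.0022,0.0003],-1],[[0,0,0],[0.0018,0.0024,0.0002],-1]]' | grep clock && python3 st3.py 4 3 0 0
```

```text
clock: 24.45
inst nib [475.3 143.9   7.8] f -37.5 gap -1.48 Fn 2.44 Ft -1.92 Fz 0.44
avg  nib [475.9 143.7   7.9] f -38.0 gap -1.68 Fn 3.57 Ft 1.04 Fz -0.80
turn [ 0.001  -0.0011 -0.0005]
[[0.0015, 0.0026, 0.0002], [0.0014, 0.0027, 0.0002], [0.0012, 0.0027, 0.0002], [0.0012, 0.0028, 0.0002]]
```

```bash
python3 -m jog '[[[0,0,0],[-0.0001,0.0002,0.0003],-1],[[0,0,0],[0,0.0002,0.0001],-1]]' | grep clock && python3 st3.py 4 3 0 0
```

```text
clock: 24.75
inst nib [475.9 143.6   7.8] f -38.0 gap -1.60 Fn 2.67 Ft 1.23 Fz 1.96
avg  nib [475.9 143.6   7.8] f -38.0 gap -1.59 Fn 2.65 Ft 1.94 Fz 0.31
turn [ 0.0007 -0.0014 -0.0005]
[[0.0015, 0.0026, 0.0002], [0.0014, 0.0027, 0.0002], [0.0012, 0.0027, 0.0002], [0.0012, 0.0028, 0.0002]]
```

```bash
python3 -m jog '[[[0,0,0],[0,0,0.0002],-1],[[0,0,0],[0,0,0.0001],-1]]' | grep clock && python3 st3.py 4 3 0 0
```

```text
clock: 25.05
inst nib [475.8 143.7   7.6] f -38.0 gap -1.63 Fn 4.53 Ft 1.17 Fz 5.54
avg  nib [475.7 143.7   7.5] f -38.0 gap -1.60 Fn 3.64 Ft 2.03 Fz 4.16
turn [ 0.0006 -0.0011 -0.0005]
[[0.0015, 0.0026, 0.0002], [0.0014, 0.0027, 0.0002], [0.0012, 0.0027, 0.0002], [0.0012, 0.0028, 0.0002]]
```

Both contacts are solid at mark 8. Continuing.

```bash
python3 -m jog '[[[0,0,0],[0.0014,0.0026,0.0002],-1],[[0,0,0],[0.0013,0.0027,0.0002],-1],[[0,0,0],[0.0012,0.0027,0.0002],-1],[[0,0,0],[0.0012,0.0028,0.0002],-1]]' | grep clock && python3 st3.py 4 3 0 0
```

```text
clock: 25.55
inst nib [482.7 137.    7.3] f -45.5 gap -1.02 Fn 0.17 Ft -10.99 Fz 12.75
avg  nib [483.5 136.6   7.3] f -46.5 gap -1.24 Fn 2.15 Ft -3.14 Fz 6.94
turn [-0.0013 -0.     -0.0018]
[[0.0012, 0.0028, 0.0002], [0.0012, 0.0027, 0.0002], [0.0012, 0.0027, 0.0002], [0.0013, 0.0027, 0.0002]]
```

```bash
python3 -m jog '[[[0,0,0],[0.0012,0.0027,-0.0001],-1],[[0,0,0],[0.0012,0.0026,0.0002],-1],[[0,0,0],[0.0012,0.0027,0.0002],-1]]' | grep clock && python3 st3.py 4 3 0 0
```

```text
clock: 25.95
inst nib [489.7 130.6   7.4] f -52.5 gap -1.32 Fn 0.60 Ft -6.93 Fz 7.48
avg  nib [490.4 130.2   7.5] f -53.0 gap -1.48 Fn 1.13 Ft -0.56 Fz 4.24
turn [-0.0004 -0.0007 -0.0012]
[[0.0013, 0.0027, 0.0002], [0.0015, 0.0026, 0.0002], [0.0016, 0.0025, 0.0002], [0.0018, 0.0024, 0.0002]]
```

```bash
python3 -m jog '[[[0,0,0],[0.0003,-0.0001,0],-1],[[0,0,0],[0.0003,0,0],-1]]' | grep clock && python3 st3.py 4 3 0 0
```

```text
clock: 26.25
inst nib [491.  129.9   7.5] f -53.5 gap -1.67 Fn 2.60 Ft -0.06 Fz 5.36
avg  nib [491.  129.8   7.5] f -53.5 gap -1.64 Fn 2.53 Ft 0.02 Fz 4.95
turn [ 0.0004 -0.0004 -0.0006]
[[0.0014, 0.0027, 0.0002], [0.0015, 0.0026, 0.0002], [0.0016, 0.0025, 0.0002], [0.0018, 0.0024, 0.0003]]
```

```bash
python3 -m jog '[[[0,0,0],[0.0003,-0.0001,-0.0001],-1],[[0,0,0],[0.0002,0.0003,0],-1]]' | grep clock && python3 st3.py 4 3 0 0
```

```text
clock: 26.55
inst nib [491.1 129.8   7.5] f -53.5 gap -1.69 Fn 2.33 Ft -0.67 Fz 4.66
avg  nib [491.1 129.8   7.5] f -53.5 gap -1.70 Fn 2.29 Ft -0.46 Fz 3.95
turn [ 0.0002  0.0002 -0.0007]
[[0.0014, 0.0027, 0.0002], [0.0015, 0.0026, 0.0002], [0.0016, 0.0025, 0.0002], [0.0018, 0.0024, 0.0003]]
```

```bash
python3 -m jog '[[[0,0,0],[0.0009,0.0012,0.0001],-1],[[0,0,0],[0.0007,0.0013,0.0001],-1]]' | grep clock && python3 st3.py 4 3 0 0
```

```text
clock: 26.85
inst nib [492.6 128.5   7.4] f -54.5 gap -1.72 Fn 1.45 Ft -6.83 Fz 7.91
avg  nib [492.9 128.4   7.4] f -55.0 gap -1.78 Fn 1.44 Ft -3.18 Fz 6.41
turn [-0.0007  0.0011 -0.0013]
[[0.0015, 0.0026, 0.0002], [0.0016, 0.0025, 0.0002], [0.0018, 0.0024, 0.0002], [0.0019, 0.0023, 0.0003]]
```

```bash
python3 -m jog '[[[0,0,0],[0.0003,-0.0002,-0.0004],-1],[[0,0,0],[0.0003,-0.0002,0],-1]]' | grep clock && python3 st3.py 4 3 0 0
```

```text
clock: 27.15
inst nib [493.1 128.5   7.6] f -55.0 gap -2.06 Fn 2.19 Ft -1.68 Fz 3.16
avg  nib [493.2 128.5   7.7] f -55.0 gap -2.08 Fn 2.77 Ft -2.41 Fz 2.32
turn [ 0.      0.0015 -0.0007]
[[0.0015, 0.0026, 0.0002], [0.0016, 0.0025, 0.0002], [0.0018, 0.0024, 0.0002], [0.0019, 0.0023, 0.0003]]
```

```bash
python3 -m jog '[[[0,0,0],[0.0015,0.0026,0.0001],-1],[[0,0,0],[0.0017,0.0025,0.0002],-1],[[0,0,0],[0.0018,0.0024,0.0002],-1],[[0,0,0],[0.0019,0.0023,0.0002],-1]]' | grep clock && python3 st3.py 4 3 0 0 && python3 -c "
from fb import *
print(np.linalg.norm(W-nib()[:2],axis=1).round(1)[6:])"
```

```text
clock: 27.65
inst nib [503.3 121.7   7.8] f -63.0 gap -1.82 Fn 2.58 Ft -3.46 Fz -0.12
avg  nib [504.3 121.5   8. ] f -63.5 gap -2.07 Fn 3.65 Ft 0.01 Fz -1.29
turn [ 0.001   0.0002 -0.0004]
[[0.0022, 0.002, 0.0003], [0.0024, 0.0018, 0.0003], [0.0025, 0.0015, 0.0004], [0.0027, 0.0013, 0.0004]]
[56.6 37.8 18.3  4. ]
```

```bash
python3 -m jog '[[[0,0,0],[-0.0001,0,0.0004],-1],[[0,0,0],[0,0,0.0001],-1]]' | grep clock && python3 st3.py 3 2 0 0
```

```text
clock: 27.95
inst nib [504.7 121.7   7.9] f -63.5 gap -2.35 Fn 5.44 Ft 0.61 Fz 1.60
avg  nib [504.6 121.7   7.9] f -63.5 gap -2.36 Fn 5.02 Ft 0.04 Fz 0.06
turn [ 0.0012 -0.0006 -0.0002]
[[0.0015, 0.0014, 0.0002], [0.0015, 0.0013, 0.0002], [0.0016, 0.0012, 0.0002]]
```

```bash
python3 -m jog '[[[0,0,0],[-0.0002,0.0002,0.0002],-1],[[0,0,0],[-0.0001,0.0001,0.0001],-1]]' | grep clock && python3 st3.py 3 2 0 0
```

```text
clock: 28.25
inst nib [504.6 121.6   7.8] f -64.0 gap -2.25 Fn 4.52 Ft -1.05 Fz 2.50
avg  nib [504.6 121.6   7.7] f -63.5 gap -2.25 Fn 4.55 Ft -0.02 Fz 2.70
turn [ 0.0008 -0.0009 -0.0005]
[[0.0015, 0.0014, 0.0002], [0.0015, 0.0013, 0.0002], [0.0016, 0.0012, 0.0002]]
```

```bash
python3 -m jog '[[[0,0,0],[0.0013,0.0016,0.0002],-1],[[0,0,0],[0.0014,0.0014,0.0002],-1],[[0,0,0],[0,0,0],-1]]' | grep clock && python3 st3.py 3 2 0 0
```

```text
clock: 28.65
inst nib [506.8 120.4   7.4] f -65.5 gap -1.83 Fn 2.97 Ft -4.14 Fz 5.95
avg  nib [507.  120.3   7.5] f -65.5 gap -1.82 Fn 3.65 Ft -4.59 Fz 5.45
turn [-0.0005  0.001  -0.0011]
[[0.0016, 0.0012, 0.0002], [0.0017, 0.0011, 0.0002], [0.0017, 0.001, 0.0002]]
```

```bash
python3 -m jog '[[[0,0,0],[-0.0014,0.0015,-0.0006],-1],[[0,0,0],[0.0002,0.001,-0.004],-1],[[0,0,0],[0.0028,0,-0.02],-1],[[0,0,0],[0.0046,0,-0.0327],-1],[[0,0,0],[0.0046,0,-0.0327],-1],[[0,0,0],[0.0046,0,-0.0327],-1],[[0,0,0],[0.0046,0,-0.0327],-1],[[0,0,0],[0.0046,0,-0.0327],-1],[[0,0,0],[0.0046,0,-0.0327],-1],[[0,0,0],[0.0046,0,-0.0327],-1],[[0,0,0],[0,0,0],-1],[[0,0,0],[0,0,0],-1]]'
python3 - <<'E'
from h import *
g=np.load('grasp.npz');R0=frame([0,0,-1],[1,0,0]);s=r.sense();print(s['qpos'])
plan(R0,[598,-180,360],'level then over')
E
```

```text
clock: 29.95
eef_pos: [491.6, 110.9, 384.7]
tcp_rot: [3.141, -0.142, 0.383]
contact_force: [-0.7, 0.6, 0.1]
opening: 0.151
grasp_force: 98.2
[ 0.20313213 -0.01903374  1.80534739  0.0266016   1.21523796  1.38311227]
level then over turn [-0.0268 -0.1407  0.3827] deg 23.4 | then shift(m) [0.1064 0.2909 0.0247] | 0.311 | shift in old axes [-0.0136  0.3095  0.0231]
```

```bash
python3 -m jog '[[[-0.0089,-0.0469,0.1276],[0,0,0],-1],[[-0.0089,-0.0469,0.1276],[0,0,0],-1],[[-0.0089,-0.0469,0.1276],[0,0,0],-1],[[0,0,0],[0.0152,0.0416,0.0035],-1],[[0,0,0],[0.0152,0.0416,0.0035],-1],[[0,0,0],[0.0152,0.0416,0.0035],-1],[[0,0,0],[0.0152,0.0416,0.0035],-1],[[0,0,0],[0.0152,0.0416,0.0035],-1],[[0,0,0],[0.0152,0.0416,0.0035],-1],[[0,0,0],[0.0152,0.0416,0.0035],-1],[[0,0,0],[0,0,0],-1],[[0,0,0],[0,0,0],-1]]'
python3 - <<'E'
from h import *
im,C=snap('wrist','w7')
for n in('w4','w5','w6','w7'):
    im=cv2.imread(f'pics/{n}.png')[:,:,::-1]
    m,s,ce=blob(im,(3,150,40),(18,255,255),(225,212,280,330));print(n,s[:5],ce.round(1),np.round(ends(m),1))
    g=cv2.cvtColor(im,cv2.COLOR_RGB2GRAY)
    k=np.zeros_like(g);k[200:232,230:275]=(g<40)[200:232,230:275];nn,l,st,cc=cv2.connectedComponentsWithStats(k);j=1+np.argmax(st[1:,4]);print('  collar',st[j],cc[j].round(1))
g=np.load('grasp.npz');plan(g['R'],g['p']-g['R'][:,2]*110,'pre')
# stand seen again?
E
```

```text
clock: 31.15
eef_pos: [596.9, -181.1, 357.0]
tcp_rot: [-3.141, 0.006, -0.002]
contact_force: [-1.0, -0.2, -0.2]
opening: 0.147
grasp_force: 98.3
w4 [ 235  219   34   96 2188] [251.7 263.5] [[252.1 218.9]
 [251.2 314.1]]
  collar [239 211  28  21  96] [252.7 219. ]
w5 [ 235  219   34   97 2182] [251.7 263.5] [[252.  218.9]
 [251.4 314.9]]
  collar [240 211  17  19  37] [244.4 217.7]
w6 [ 235  219   34   97 2181] [251.7 263.5] [[252.1 218.9]
 [251.3 314.9]]
  collar [239 212  12  18  32] [242.3 219.2]
w7 [ 235  219   34   96 2167] [251.7 263.4] [[252.1 218.9]
 [251.3 314.1]]
  collar [239 211  28  21 104] [252.5 218.6]
pre turn [-0.6865 -0.0624  0.184 ] deg 40.9 | then shift(m) [ 0.0018 -0.0849  0.132 ] | 0.157 | shift in old axes [-0.0012  0.0183  0.1559]
```

```bash
python3 -m jog '[[[-0.1373,-0.0125,0.0368],[0,0,0],-1],[[-0.1373,-0.0125,0.0368],[0,0,0],-1],[[-0.1373,-0.0125,0.0368],[0,0,0],-1],[[-0.1373,-0.0125,0.0368],[0,0,0],-1],[[-0.1373,-0.0125,0.0368],[0,0,0],-1],[[0,0,0],[0.0005,-0.0212,0.033],-1],[[0,0,0],[0.0005,-0.0212,0.033],-1],[[0,0,0],[0.0004,-0.0212,0.033],-1],[[0,0,0],[0.0004,-0.0212,0.033],-1],[[0,0,0],[0,0,0],-1],[[0,0,0],[0,0,0],-1]]'
python3 - <<'E'
from fb import *
f,p,sd,s=avg(4);np.save('bias2.npy',f);print(f)
g=np.load('grasp.npz');plan(g['R'],g['p']-g['R'][:,2]*62,'62');plan(g['R'],g['p'],'home')
E
```

```text
clock: 32.3
eef_pos: [595.7, -198.2, 204.0]
tcp_rot: [2.452, 0.0, -0.189]
contact_force: [-0.1, 0.1, -0.1]
opening: 0.149
grasp_force: 98.3
[-0.02581486 -0.13004951 -0.28918402]
62 turn [ 0.0003 -0.0055 -0.003 ] deg 0.4 | then shift(m) [-0.0021 -0.0025  0.0513] | 0.051 | shift in old axes [-0.0024 -0.0025  0.0513]
home turn [ 0.0003 -0.0055 -0.003 ] deg 0.4 | then shift(m) [-0.0021 -0.0025  0.1133] | 0.113 | shift in old axes [-0.0028 -0.0025  0.1133]
```

```bash
python3 -m jog '[[[0,-0.0055,-0.003],[-0.0021,-0.0025,0],-1],[[0,0,0],[0,0,0.015],-1],[[0,0,0],[0,0,0.015],-1],[[0,0,0],[0,0,0.011],-1],[[0,0,0],[0,0,0],-1],[[0,0,0],[0,0,0],-1]]'
cat > hm.py <<'E'
from fb import *
f,p,sd,s=avg(4);g=np.load('grasp.npz');Rt=pose(s)[0];print('F tool',(Rt.T@(f-np.load('bias2.npy'))).round(2));plan(g['R'],g['p'],'home')
E
python3 hm.py
```

```text
clock: 33.1
eef_pos: [588.6, -222.8, 169.7]
tcp_rot: [2.452, 0.006, -0.193]
contact_force: [0.6, 0.2, 0.6]
opening: 0.149
grasp_force: 98.3
F tool [ 0.1  -0.28  0.35]
home turn [0.0008 0.0025 0.0017] deg 0.2 | then shift(m) [0.0008 0.001  0.0705] | 0.07 | shift in old axes [0.001  0.0009 0.0705]
```

```bash
python3 -m jog '[[[0.0005,0.002,0.001],[0.0008,0.001,0.006],-1],[[0,0,0],[0,0,0.01],-1],[[0,0,0],[0,0,0.01],-1],[[0,0,0],[0,0,0],-1],[[0,0,0],[0,0,0],-1]]'; python3 hm.py
```

```text
clock: 33.8
eef_pos: [586.0, -239.8, 150.3]
tcp_rot: [2.453, 0.004, -0.192]
contact_force: [0.9, 0.3, -0.2]
opening: 0.149
grasp_force: 98.3
F tool [ 0.15 -0.13  0.21]
home turn [0.0003 0.0007 0.0008] deg 0.1 | then shift(m) [0.0002 0.     0.0443] | 0.044 | shift in old axes [0.0002 0.     0.0443]
```

Nib is 11 mm inside with no contact, so I keep going.

```bash
python3 -m jog '[[[0,0,0],[0,0,0.01],-1],[[0,0,0],[0,0,0.01],-1],[[0,0,0],[0,0,0.008],-1],[[0,0,0],[0,0,0],-1],[[0,0,0],[0,0,0],-1]]'; python3 hm.py
```

```text
clock: 34.5
eef_pos: [582.8, -257.5, 129.0]
tcp_rot: [2.452, 0.004, -0.192]
contact_force: [0.3, -3.0, 0.1]
opening: 0.147
grasp_force: 97.9
F tool [0.88 2.6  1.69]
home turn [0.0007 0.0014 0.0009] deg 0.1 | then shift(m) [ 0.0005 -0.0001  0.0161] | 0.016 | shift in old axes [ 0.0005 -0.0001  0.0161]
```

```bash
python3 -m jog '[[[0,0,0],[0.0003,0,0.006],-1],[[0,0,0],[0,0,0.005],-1],[[0,0,0],[0,0,0.003],-1],[[0,0,0],[0,0,0],-1],[[0,0,0],[0,0,0],-1]]'; python3 hm.py
```

```text
clock: 35.2
eef_pos: [581.3, -266.1, 118.1]
tcp_rot: [2.452, 0.004, -0.191]
contact_force: [0.4, -5.9, -0.2]
opening: 0.15
grasp_force: 97.9
F tool [1.41 4.59 3.48]
home turn [0.0007 0.0016 0.0012] deg 0.1 | then shift(m) [ 0.0003 -0.0001  0.0016] | 0.002 | shift in old axes [ 0.0003 -0.0001  0.0016]
```

```bash
python3 -m jog '[[[0,0,0],[0,0,0.0016],-1],[[0,0,0],[0,0,0],-1],[[0,0,0],[0,0,0],-1]]'|grep clock; python3 hm.py; python3 -m jog '[[[0,0,0],[0,0,0.001],-1],[[0,0,0],[0,0,0],-1],[[0,0,0],[0,0,0],-1]]'|grep clock; python3 hm.py
```

```text
clock: 35.7
F tool [0.88 5.15 1.68]
home turn [0.0005 0.0012 0.001 ] deg 0.1 | then shift(m) [ 0.0002 -0.0001  0.0003] | 0.0 | shift in old axes [ 0.0002 -0.0001  0.0003]
clock: 36.2
F tool [-0.99  5.01 -4.68]
home turn [0.0005 0.0009 0.0007] deg 0.1 | then shift(m) [ 0.     -0.0001 -0.0001] | 0.0 | shift in old axes [ 0.     -0.0001 -0.0001]
```

```bash
python3 -m jog '[[[0,0,0],[0,0,0.001],-1],[[0,0,0],[0,0,0],-1],[[0,0,0],[0,0,0],-1]]'|grep clock; python3 hm.py
```

```text
clock: 36.7
F tool [ -2.77   5.16 -13.61]
home turn [0.0005 0.0005 0.0001] deg 0.0 | then shift(m) [-0.0001 -0.0002 -0.0002] | 0.0 | shift in old axes [-0.0001 -0.0002 -0.0002]
```

The pen is seated firmly. I relieve the push, release, and back out along the axis.

```bash
python3 -m jog '[[[0,0,0],[0,0,-0.0012],-1],[[0,0,0],[0,0,0],-0.3],[[0,0,0],[0,0,0],0.3],[[0,0,0],[0,0,0],1],[[0,0,0],[0,0,0],1],[[0,0,0],[0,0,0],1],[[0,0,0],[0,0,0],1],[[0,0,0],[0,0,0],1]]'
python3 - <<'E'
from h import *
im,C=snap('wrist','w8')
for n in('w3','w8'):
    im=cv2.imread(f'pics/{n}.png')[:,:,::-1];m,s,ce=blob(im,(3,150,50),(18,255,255),(210,180,290,330));print(s,ce.round(1),np.round(ends(m),1))
E
```

```text
clock: 37.7
eef_pos: [581.3, -267.2, 116.5]
tcp_rot: [2.453, 0.003, -0.191]
contact_force: [0.1, -0.4, -0.7]
opening: 1.001
grasp_force: 0.0
[ 238  218   34   96 2229] [254.8 263.1] [[255.3 218. ]
 [254.2 312.8]]
[ 235  219   34   97 2202] [252.3 262.9] [[253.  218.9]
 [251.5 314.8]]
```

```bash
python3 -m jog '[[[0,0,0],[0,0,-0.01],1],[[0,0,0],[0,0,-0.02],1],[[0,0,0],[0,0,-0.025],1],[[0,0,0],[0,0,-0.025],1],[[0,0,0],[0,0,-0.025],1],[[0,0,0],[0,0,-0.025],1],[[0,0,0],[0,0,-0.025],1],[[0,0,0],[0,0,-0.025],1],[[0,0,0],[0,0,0],1],[[0,0,0],[0,0,0],1]]'
python3 - <<'E'
from h import *
out={}
for n,roi in(("scene",(340,160,400,240)),("side",(265,240,310,310))):
    im,_=snap(n,n+'9')
    m,st,ce=blob(im,(3,150,110),(18,255,255),roi);e=ends(m);print(n,st,np.round(e,1));out[n]=e
o=[(cam(n),e) for n,e in out.items()]
for i in(0,1):print(tri(*[(C,e[i]) for C,e in o]))
# template shift check: same scene view s1b (pen out, arm right) vs now
a=cv2.imread('pics/s1b.png')[:,:,::-1];b=cv2.imread('pics/scene9.png')[:,:,::-1]
for q in(a,b):
    m,st,ce=blob(q,(4,90,40),(18,255,255),(175,140,260,215));print('tmpl',st,ce.round(2))
    m,st,ce=blob(q,(35,60,30),(85,255,255),(175,120,260,215));print('lid',st,ce.round(2))
E
```

```text
clock: 38.75
eef_pos: [603.5, -154.6, 255.8]
tcp_rot: [2.453, 0.002, -0.19]
contact_force: [-0.1, 0.2, -0.4]
opening: 0.995
grasp_force: 0.0
scene [357 179  14  24  82] [[357.3 179.4]
 [369.  202. ]]
side [283 257   8  32 118] [[289.4 256.9]
 [284.  288.2]]
(array([ 580.32501322, -259.14757113,  131.95258225]), [array([-0.1, -0.2]), array([-0.1,  0.2])])
(array([ 570.36059104, -309.10013632,   69.83240618]), [array([-0.2, -0.3]), array([-0.2,  0.4])])
tmpl [188 163  49  32 590] [213.76 181.06]
lid [196 138  29  21 469] [210.19 148.04]
tmpl [189 163  48  32 581] [214.07 180.98]
lid [196 138  29  21 465] [210.34 148.03]
```

```bash
python3 -c "
from rig import r
print(r.sign_off())"
```

```text
the job is handed in; nothing more can be done
None
```

I traced the edge from the left end of the drawn line to its right end, pushed the pen home and let go, and handed the job in at about 39 s. No verdict came back: my force readings show contact at all ten marks, and the camera shows the pen where it started and the template shifted by about 1 mm at most.

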